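# Unload the tinning bar and take the tray to rinse

### The job

The glass strips on the tinning bar are tinned and must be rinsed. With the flat driver loosen each clamp that holds a strip, a quarter turn anticlockwise, before you draw its strip out, and lay the strips in the open tray where it stands; put the driver back upright in its socket. Then carry the loaded tray level by its handle, losing nothing, and set it down squarely in the middle of the rubber mat, leaving the loose things round about alone.

Things in the scene. Friction and masses are not known exactly. Their poses are not given: they have to be found in the camera images.
- bar: fixed aluminium bar, 70 (x) x 244 (y) mm, top 26 mm above the bench. Origin on the bench under the middle of the four clamps; x to the back, away from the strips' free ends; y along the bar. Clamps 1 to 4 at y = 75, 25, -25, -75 mm. A tongue 10 mm wide runs 16 mm out of the front face (x = -35) under each strip, top level with the bar. Bar ends at y = -146 and 98; driver socket at the -y end
- socket (a point): middle of the mouth of the driver socket, 56 mm above the bench: a 30 mm square wooden block on the bar with an upright round hole 16 mm wide, open far enough down that the driver rests on its handle, at bar (8, -124) mm
- driver: stubby flat screwdriver, 105 mm long, 80 g, at first standing upright in the socket, resting on the underside of its handle. Origin at the middle of the blade's tip, z towards the handle. Blade 12 mm wide along driver x and 2 mm thick along driver y; round shank 7 mm; square wooden handle 20 x 20 mm (flats across x and y), from 50 to 100 mm above the tip
- tray: open grey tray, 190 (x) x 200 (y) mm, about 0.4 kg; walls 22 mm high, 3 mm thick, floor 3 mm. Origin under its middle, z up. A partition along y at x = 0 carries the wooden handle rail: 10 mm thick in x, 120 mm long in y, 35 to 51 mm above the underside. Either side a compartment about 90 mm (x) by 194 mm (y). Two glass jewels lie loose in the +x one
- mat: black ribbed rubber rinsing mat, 210 (x) x 230 (y) x 3 mm, fixed on the bench; origin under its middle, axes along its sides
- jewel1: flat-backed glass nugget 20 x 22 x 9 mm, loose in the tray; origin under its middle
- jewel2: flat-backed glass nugget 21 x 21 x 9 mm, loose in the tray; origin under its middle
- lathekin: bystander: wooden burnishing tool 20 x 150 x 12 mm, long along its y, loose on the bench; leave alone
- flux_brush: bystander: thin metal-handled brush 12 x 140 x 6 mm, long along its y, loose on the bench; leave alone
- rinse_bottle: bystander: empty clear glass bottle 72 mm wide, 140 mm tall, loose on the bench; leave alone
- strip1: foiled glass strip 60 (along its y) x 19 (x) x 4 mm, 20 g; origin under its middle. If present it starts in clamp 1 with its y along bar x: inner third under the steel strap (24 mm wide, front edge at bar x = -28 mm), outer 30 mm or so standing out in front of the bar on its tongue, underside 26 mm above the bench. Absent (None) in some starts
- screw1 (a joint): slotted cam screw of clamp 1, rad: about 0 (from -0.06) is tight, strap pressed on the strip, slot along bar x; grows anticlockwise seen from above to its stop at 1.66; at 1.57 (slot along the bar) it is open. Turning takes about 0.05 N m and it stays where it is left. Screw and strap rise together 2.2 mm per rad
- slot1 (a point): middle of the top of screw 1's round brass head (20 mm wide), on its axis, at bar x = +8 mm, 43 mm above the bench when tight; its x runs along the slot. Slot right across the head, 3.4 mm wide, 6 mm deep, edges bevelled 1.8 mm. Round it stands a steel collar, 22 mm inside and 28 mm outside, 1.5 mm higher than the head
- strip2: foiled glass strip 57 (along its y) x 19 (x) x 4 mm, 20 g; origin under its middle. If present it starts in clamp 2 with its y along bar x: inner third under the steel strap (24 mm wide, front edge at bar x = -28 mm), outer 30 mm or so standing out in front of the bar on its tongue, underside 26 mm above the bench. Absent (None) in some starts
- screw2 (a joint): slotted cam screw of clamp 2, rad: about 0 (from -0.06) is tight, strap pressed on the strip, slot along bar x; grows anticlockwise seen from above to its stop at 1.66; at 1.57 (slot along the bar) it is open. Turning takes about 0.05 N m and it stays where it is left. Screw and strap rise together 2.2 mm per rad
- slot2 (a point): middle of the top of screw 2's round brass head (20 mm wide), on its axis, at bar x = +8 mm, 43 mm above the bench when tight; its x runs along the slot. Slot right across the head, 3.4 mm wide, 6 mm deep, edges bevelled 1.8 mm. Round it stands a steel collar, 22 mm inside and 28 mm outside, 1.5 mm higher than the head
- strip3: foiled glass strip 61 (along its y) x 19 (x) x 4 mm, 20 g; origin under its middle. If present it starts in clamp 3 with its y along bar x: inner third under the steel strap (24 mm wide, front edge at bar x = -28 mm), outer 30 mm or so standing out in front of the bar on its tongue, underside 26 mm above the bench. Absent (None) in some starts
- screw3 (a joint): slotted cam screw of clamp 3, rad: about 0 (from -0.06) is tight, strap pressed on the strip, slot along bar x; grows anticlockwise seen from above to its stop at 1.66; at 1.57 (slot along the bar) it is open. Turning takes about 0.05 N m and it stays where it is left. Screw and strap rise together 2.2 mm per rad
- slot3 (a point): middle of the top of screw 3's round brass head (20 mm wide), on its axis, at bar x = +8 mm, 43 mm above the bench when tight; its x runs along the slot. Slot right across the head, 3.4 mm wide, 6 mm deep, edges bevelled 1.8 mm. Round it stands a steel collar, 22 mm inside and 28 mm outside, 1.5 mm higher than the head
- strip4: foiled glass strip 57 (along its y) x 19 (x) x 4 mm, 20 g; origin under its middle. If present it starts in clamp 4 with its y along bar x: inner third under the steel strap (24 mm wide, front edge at bar x = -28 mm), outer 30 mm or so standing out in front of the bar on its tongue, underside 26 mm above the bench. Absent (None) in some starts
- screw4 (a joint): slotted cam screw of clamp 4, rad: about 0 (from -0.06) is tight, strap pressed on the strip, slot along bar x; grows anticlockwise seen from above to its stop at 1.66; at 1.57 (slot along the bar) it is open. Turning takes about 0.05 N m and it stays where it is left. Screw and strap rise together 2.2 mm per rad
- slot4 (a point): middle of the top of screw 4's round brass head (20 mm wide), on its axis, at bar x = +8 mm, 43 mm above the bench when tight; its x runs along the slot. Slot right across the head, 3.4 mm wide, 6 mm deep, edges bevelled 1.8 mm. Round it stands a steel collar, 22 mm inside and 28 mm outside, 1.5 mm higher than the head

How it is judged:
On the way, in this order (a step that is already met when the one before it is completed fails the run):
1. every strip lies in the tray, which has not yet been taken to the mat (x of strip1 in the frame of tray between -0.09 and 0.09 m and y of strip1 in the frame of tray between -0.095 and 0.095 m and z of strip1 in the frame of tray between 0 and 0.03 m and x of strip2 in the frame of tray between -0.09 and 0.09 m and y of strip2 in the frame of tray between -0.095 and 0.095 m and z of strip2 in the frame of tray between 0 and 0.03 m and x of strip3 in the frame of tray between -0.09 and 0.09 m and y of strip3 in the frame of tray between -0.095 and 0.095 m and z of strip3 in the frame of tray between 0 and 0.03 m and x of strip4 in the frame of tray between -0.09 and 0.09 m and y of strip4 in the frame of tray between -0.095 and 0.095 m and z of strip4 in the frame of tray between 0 and 0.03 m and height (world z) of tray below 0.01 m and horizontal distance between tray and mat above 0.3 m), for 0.2 s.
2. the loaded tray is lifted off the bench, level, with everything in it (x of strip1 in the frame of tray between -0.09 and 0.09 m and y of strip1 in the frame of tray between -0.095 and 0.095 m and z of strip1 in the frame of tray between 0 and 0.03 m and x of strip2 in the frame of tray between -0.09 and 0.09 m and y of strip2 in the frame of tray between -0.095 and 0.095 m and z of strip2 in the frame of tray between 0 and 0.03 m and x of strip3 in the frame of tray between -0.09 and 0.09 m and y of strip3 in the frame of tray between -0.095 and 0.095 m and z of strip3 in the frame of tray between 0 and 0.03 m and x of strip4 in the frame of tray between -0.09 and 0.09 m and y of strip4 in the frame of tray between -0.095 and 0.095 m and z of strip4 in the frame of tray between 0 and 0.03 m and x of jewel1 in the frame of tray between -0.09 and 0.09 m and y of jewel1 in the frame of tray between -0.095 and 0.095 m and z of jewel1 in the frame of tray between 0 and 0.03 m and x of jewel2 in the frame of tray between -0.09 and 0.09 m and y of jewel2 in the frame of tray between -0.095 and 0.095 m and z of jewel2 in the frame of tray between 0 and 0.03 m and height (world z) of tray above 0.015 m and angle between tray's own z axis and vertical below 0.25 rad), for 0.2 s.
At the end, for the whole second after the job is handed in: Every strip and both jewels lie in the tray; the tray stands flat on the mat, its middle within 30 mm of the mat's middle along each side and square to it within 0.2 rad; the driver stands upright in its socket (within 8 mm of its axis, handle resting on the block); all at rest (x of strip1 in the frame of tray between -0.09 and 0.09 m and y of strip1 in the frame of tray between -0.095 and 0.095 m and z of strip1 in the frame of tray between 0 and 0.03 m and x of strip2 in the frame of tray between -0.09 and 0.09 m and y of strip2 in the frame of tray between -0.095 and 0.095 m and z of strip2 in the frame of tray between 0 and 0.03 m and x of strip3 in the frame of tray between -0.09 and 0.09 m and y of strip3 in the frame of tray between -0.095 and 0.095 m and z of strip3 in the frame of tray between 0 and 0.03 m and x of strip4 in the frame of tray between -0.09 and 0.09 m and y of strip4 in the frame of tray between -0.095 and 0.095 m and z of strip4 in the frame of tray between 0 and 0.03 m and x of jewel1 in the frame of tray between -0.09 and 0.09 m and y of jewel1 in the frame of tray between -0.095 and 0.095 m and z of jewel1 in the frame of tray between 0 and 0.03 m and x of jewel2 in the frame of tray between -0.09 and 0.09 m and y of jewel2 in the frame of tray between -0.095 and 0.095 m and z of jewel2 in the frame of tray between 0 and 0.03 m and x of tray in the frame of mat between -0.03 and 0.03 m and y of tray in the frame of mat between -0.03 and 0.03 m and angle between the x axis of tray and the x axis of mat, either way round below 0.2 rad and z of tray in the frame of mat below 0.008 m and angle between tray's own z axis and vertical below 0.05 rad and horizontal distance between driver and socket below 0.008 m and z of driver in the frame of socket below -0.04 m and angle between driver's own z axis and vertical below 0.15 rad and linear speed of each of tray, driver below 0.02 m/s); the robot touches nothing.
It fails at once if a strip dragged out from under its clamp while that is still tight (its screw below 1 rad) ((horizontal distance between strip1 and slot1 between 0.058 and 0.075 m and x of strip1 in the frame of slot1 below -0.035 m) or (horizontal distance between strip2 and slot2 between 0.058 and 0.075 m and x of strip2 in the frame of slot2 below -0.035 m) or (horizontal distance between strip3 and slot3 between 0.058 and 0.075 m and x of strip3 in the frame of slot3 below -0.035 m) or (horizontal distance between strip4 and slot4 between 0.058 and 0.075 m and x of strip4 in the frame of slot4 below -0.035 m)).
It fails at once if a screw turned otherwise than with the driver's blade in its slot ((velocity of joint screw1 above 0.3 rad/s and distance between driver and slot1 above 0.012 m) or (velocity of joint screw2 above 0.3 rad/s and distance between driver and slot2 above 0.012 m) or (velocity of joint screw3 above 0.3 rad/s and distance between driver and slot3 above 0.012 m) or (velocity of joint screw4 above 0.3 rad/s and distance between driver and slot4 above 0.012 m)).
It fails at once if tray tipped more than about 17 degrees (angle between tray's own z axis and vertical above 0.3 rad).
It fails at once if a jewel out of the tray (distance between any of jewel1, jewel2 and tray above 0.15 m).
It fails at once if lathekin, flux brush or glass bottle shoved more than 30 mm (distance of any of lathekin, flux_brush, rinse_bottle from where it was at the start of the episode above 0.03 m).
Of strip1, strip2, strip3, strip4 only 3 to 4 are there at a start; the rules pass over those that are not, and their reading is None.
At some moment in a run one of tray may be knocked a few centimetres aside while the robot is not near it.
It also fails if it takes over 210 s, if anything falls off the work surface, if the arm or the gripper's body presses on something with over 40 N, if the wrist force passes 120 N, or if a joint passes its speed limit or range.

### The arm

A 6-joint arm with a two-finger parallel gripper is mounted at the origin on a cart in front of the work surface, level with it; the furniture and walls round the work are solid. World frame = base frame: x ahead of the robot, y to its left, z up, the work surface at z = 0. Lengths are in m, angles in rad, forces in N, time in s.
With the tool pointing down it reaches from about 0.3 to 0.875 m from the base axis. Payload 6.4 kg.
Tool frame: the origin (TCP) lies midway between the tips of the shut fingers; the grasp point (between the pads) lies 19 mm behind it; z points along the fingers, y is the line along which they close (so a half turn about z gives the same grasp; the last joint's range is limited). The gripper opens to 85 mm and grips with 20 to 120 N. Pads are 22 mm wide; open, the fingers measure 114 mm over their backs; the gripper's body (76 mm by 85 mm) begins 54 mm behind the grasp point. The pads swing forward as they close: fully open they stand 13 mm farther back than shut.
Start: joints at [1.078, 0.181, 1.607, -0, 1.354, -0.206], TCP at [0.163, 0.552, 0.231] pointing down, gripper open.
Joint ranges: [-2.99, 2.99], [-0.89, 2.07], [0.3, 2.58], [-1.14, 4.28], [0, 2.63], [-3.12, 3.12]. Speed limits (rad/s): [2.57, 2.57, 3.01, 3.14, 3.14, 3.14].

### API

Orientations are given as a unit quaternion [w, x, y, z].
In Python, from bench import ctrl gives the robot as it stands. The module is installed in compiled form; this text tells all that it offers.
- The arm moves only by the tool move_arm, never from a script. Its argument "plan" is one flat list of numbers, 6 for each row, row after row: the shift along the world's x, y, z in units of 50 mm (1.0 is 50 mm), then the turn, a rotation vector about the world's x, y, z in rad. A call has 1 to 10 rows; each row is the pose to reach, as a shift and turn from the pose commanded when the call began; what a row does not reach only later rows make up. A row lasts 1/8 s, in which the tool goes at most 62.5 mm and 10.7 degrees, less where a joint would pass 70% of its speed; a pose out of reach is approached as far as the arm can. A call with a gripper value outside its range is refused whole. "grip" is the finger opening in mm, from 0 to 85.4, set as the call begins (left out, the last holds). The fingers move at their own pace and stop on an object; the grip force is fixed at half the most. Time passes only in rows, so rows that repeat a pose let the fingers close. It gives the time, the measured TCP pose, the force, the opening and the grip force at its end, in the units of the state.
- ctrl.get_obs(): the state, without advancing time (a new reading comes with each control period).
- ctrl.camera(name): name is "scene" or "top" or "wrist"; returns a dict with "pixels" (420x560x3 uint8, red, green, blue), "fx", "fy", "cx", "cy" (pixels), "origin" and "attitude" of the camera in the world. Camera axes: x right, y down, z forward; pixel columns grow to the right and rows downward; lengths in m; the calibration is good to about 2 mm. A picture is of the moment at which its call begins. There is no depth.
- ctrl.hand_in(): hands the job in; it is judged then, once.
The state is a dict: "time_s": time; "q": joint angles; "dq": joint speeds; "joint_efforts": joint torques, N m; "eef_pos": TCP position; "eef_rot": TCP orientation; "wrist_force": force on the tool from outside, world axes, zero at the start; "torque": the same for the moment, N m; "opening": opening from 0.0 (shut) to 1.0 (fully open); "grasp_force": force on a finger pad.
Only numpy, scipy, OpenCV 4.12 (cv2) and the standard library are available. Lean on these libraries where they do the work, as an engineer would, in place of code of your own. Each camera call takes 0.05 s, during which the arm holds its last target. There are 200 camera calls.

## Working session

There is one attempt and no reset: what is moved stays moved. The work goes in short steps, Python scripts to look and compute and a tool call to move; the robot and the scene stay as the last step left them, time stands still between calls to the robot, and variables do not carry over. Pictures are saved under pics/ and viewed, at most 14 in all, crops included, and the job is handed in when it is done.

Besides the shell and the picture viewer there is one more tool, called after "Call:" in YAML: its name, and indented under it one key for each argument. move_arm: Moves the arm, as the interface text tells. Its arguments: {"type":"object","properties":{"plan":{"type":"array"},"grip":{"type":"number"}},"required":["plan"]}

```bash
mkdir -p pics; cat > h.py <<'E'
import numpy as np, cv2, pickle
from bench import ctrl
from scipy.spatial.transform import Rotation as R
def rot(a):
    a=np.array(a,float)
    if a.shape==(3,3): return a
    return R.from_quat([a[1],a[2],a[3],a[0]]).as_matrix()
def cam(n,save=None):
    c=ctrl.camera(n); c['R']=rot(c['attitude']); c['o']=np.array(c['origin'])
    if save:
        cv2.imwrite('pics/'+save+'.png',c['pixels'][:,:,::-1]); pickle.dump(c,open('pics/'+save+'.pkl','wb'))
    return c
def load(s): return pickle.load(open('pics/'+s+'.pkl','rb'))
def ray(c,u,v):
    d=c['R']@np.array([(u-c['cx'])/c['fx'],(v-c['cy'])/c['fy'],1]); return c['o'],d/np.linalg.norm(d)
def onz(c,u,v,z):
    o,d=ray(c,u,v); return o+d*(z-o[2])/d[2]
def proj(c,p):
    q=c['R'].T@(np.array(p)-c['o']); return np.array([c['fx']*q[0]/q[2]+c['cx'],c['fy']*q[1]/q[2]+c['cy']])
E
python3 - <<'E'
from h import *
o=ctrl.get_obs()
for k,v in o.items(): print(k,np.round(v,3))
for n in ['top','scene']:
    c=cam(n,n+'0'); print(n,c['o'],c['attitude'],c['fx'],c['cx'],c['cy'])
a=load('top0')['pixels'];b=load('scene0')['pixels']
E
```

```text
time_s 0.0
q [ 1.078  0.182  1.608 -0.     1.354 -0.206]
dq [-0.    -0.001 -0.     0.     0.001  0.001]
joint_efforts [-2.0000e-03 -4.4486e+01 -3.5134e+01 -1.0000e-03  9.0000e-03  0.0000e+00]
eef_pos [0.162 0.551 0.23 ]
eef_rot [-0.     0.143  0.99  -0.001]
wrist_force [ 0.038  0.526 -0.139]
torque [-0.001  0.011  0.004]
grasp_force 0.0
opening 1.001
top [0.36010744 0.02096905 1.48279814] [ 0.04398563 -0.70241827  0.70882346 -0.04736172] 527.5432348452549 277.5308500670905 206.6541775538759
scene [ 0.05288558 -0.63073574  0.48088456] [-0.49457129  0.80910241 -0.26669124  0.17212875] 382.6955537837978 287.7838600200224 215.4411178689636
```

View pics/top0.png

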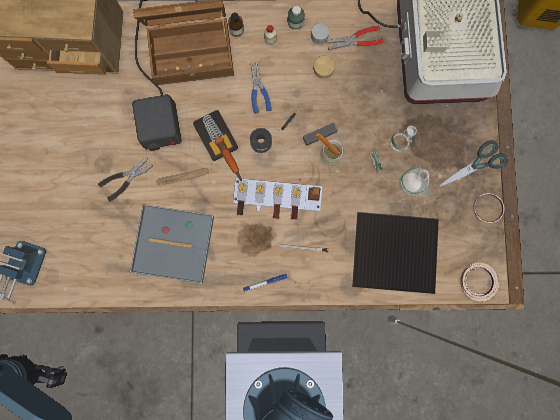

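View pics/scene0.png

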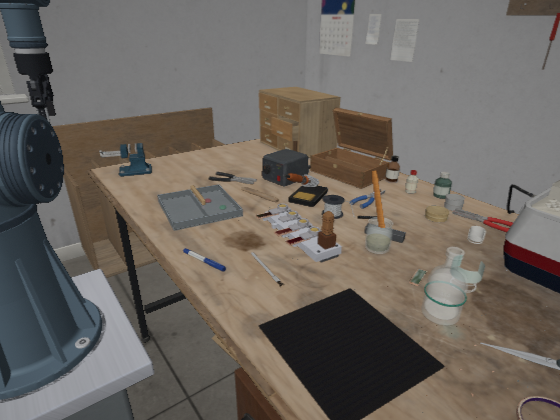

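The top view shows the bar at about (278,195), the tray at (172,243) and the mat at (396,253). The driver socket is near (315,193). Next I'll enlarge the bar.

```bash
python3 - <<'E'
from h import *
a=load('top0')['pixels'][:,:,::-1]
b=cv2.resize(a[170:226,225:332],None,fx=7,fy=7,interpolation=cv2.INTER_CUBIC)
cv2.imwrite('pics/barzoom.png',b)
c=load('top0')
# mat: black mask; tray: blue-grey mask
hsv=cv2.cvtColor(a,cv2.COLOR_BGR2HSV)
m=np.zeros(a.shape[:2],np.uint8); m[200:300,345:445]=(hsv[200:300,345:445,2]<50)*255
def rect(m,z,n):
    cs,_=cv2.findContours(m,cv2.RETR_EXTERNAL,cv2.CHAIN_APPROX_NONE); k=max(cs,key=cv2.contourArea)
    w=np.array([onz(c,u,v,z)[:2] for u,v in k[:,0]],np.float32)
    print(n,cv2.minAreaRect(w))
rect(m,.003,'mat')
m=np.zeros(a.shape[:2],np.uint8); q=hsv[195:290,120:222]
m[195:290,120:222]=((q[:,:,0]>80)&(q[:,:,0]<135)&(q[:,:,1]>15))*255
m=cv2.morphologyEx(m,cv2.MORPH_OPEN,np.ones((3,3)))
rect(m,.022,'tray'); rect(m,.0,'tray0')
# rail
m=np.zeros(a.shape[:2],np.uint8); q=hsv[225:258,140:205]
m[225:258,140:205]=((q[:,:,0]<25)&(q[:,:,1]>70)&(q[:,:,0]>8))*255
rect(m,.051,'rail')
q=hsv[175:215,228:328]
m=np.zeros(a.shape[:2],np.uint8); m[175:215,228:328]=((q[:,:,1]<60)&(q[:,:,2]>150))*255
m=cv2.morphologyEx(m,cv2.MORPH_CLOSE,np.ones((9,9)))
rect(m,.026,'bar')
E
```

```text
mat ((0.4206922650337219, -0.31571099162101746), (0.2277136594057083, 0.20617802441120148), 84.53907012939453)
tray ((0.44932612776756287, 0.30299705266952515), (0.19412201642990112, 0.18498846888542175), 80.53995513916016)
tray0 ((0.4506697952747345, 0.3072444796562195), (0.19704554975032806, 0.18777446448802948), 80.53995513916016)
rail ((0.4507776200771332, 0.3067980408668518), (0.11894502490758896, 0.008825261145830154), 80.76103210449219)
bar ((0.5761948823928833, 0.013754263520240784), (0.2447340190410614, 0.08874588459730148), 84.43309020996094)
```

View pics/barzoom.png

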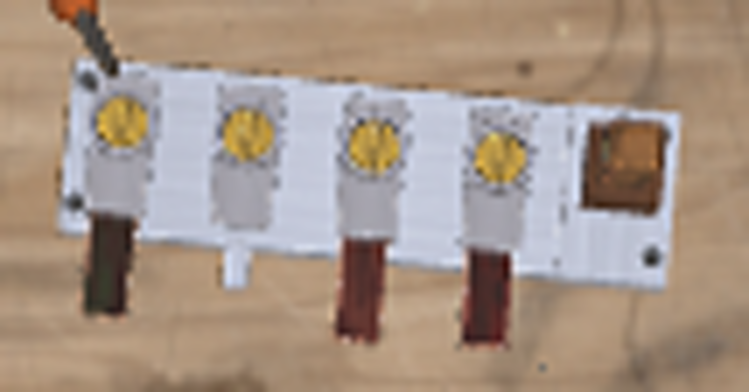

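Strips 1, 3 and 4 are present and clamp 2 is empty. The driver handle sits on the socket block at about (625,150) in the crop.

```bash
cat >> h.py <<'E'
def brass(c,x0=0,x1=560,y0=0,y1=420,mina=8):
    hsv=cv2.cvtColor(c['pixels'],cv2.COLOR_RGB2HSV)
    m=((hsv[...,0]>18)&(hsv[...,0]<32)&(hsv[...,1]>130)&(hsv[...,2]>110)).astype(np.uint8)
    k=np.zeros_like(m);k[y0:y1,x0:x1]=1;m*=k
    n,l,s,ce=cv2.connectedComponentsWithStats(m)
    return [(ce[i],s[i]) for i in range(1,n) if s[i,4]>=mina]
def st():
    o=ctrl.get_obs(); r=rot(o['eef_rot']); 
    print('t',round(o['time_s'],2),'pos',np.round(o['eef_pos'],4),'yaw_y',round(np.degrees(np.arctan2(r[1,1],r[0,1])),2),'z',np.round(r[:,2],3),'F',np.round(o['wrist_force'],1),'T',np.round(o['torque'],2),'open',round(o['opening']*85.4,1),'gf',round(o['grasp_force'],1))
    return o
E
python3 - <<'E'
from h import *
st(); c=load('top0')
b=[x for x in brass(c,225,330,175,215)]
P=np.array(sorted([onz(c,*ce,.043)[:2] for ce,s in b],key=lambda p:-p[1])); print(P,[s[4] for _,s in b])
d=P[-1]-P[0];print('len',np.linalg.norm(d),'yaw of bar y deg',np.degrees(np.arctan2(-d[1],-d[0])))
m=P.mean(0); u=-d/np.linalg.norm(d); ex=np.array([u[1],-u[0]])
print('origin',m-0.008*ex,'socket',m-.124*u, 'u',u)
c=cam('wrist','w0'); print(c['o'],c['R'],c['fx'])
E
```

```text
t 0.1 pos [0.1624 0.5511 0.2305] yaw_y 73.57 z [-0.001 -0.001 -1.   ] F [-0.2  0.8  0.1] T [ 0.03 -0.01 -0.02] open 85.7 gf 0.0
[[ 0.60267711  0.1110013 ]
 [ 0.59751957  0.06134841]
 [ 0.59194072  0.01171791]
 [ 0.58677792 -0.03793886]] [np.int32(36), np.int32(35), np.int32(36), np.int32(33)]
len 0.1497863712736348 yaw of bar y deg 83.90681828018212
origin [0.58677403 0.03738136] socket [ 0.58156676 -0.08676728] u [0.10614574 0.99435058]
[0.08646792 0.57355146 0.37389102] [[ 0.28232695  0.91302999  0.29439382]
 [ 0.95931776 -0.26839488 -0.08759925]
 [-0.00096695  0.30714885 -0.95166099]] 338.299193169257
```

Call:
move_arm:
  plan: [4.0, -6.4, 0.2, 0, 0, 0.18, 4.0, -6.4, 0.2, 0, 0, 0.18, 4.0, -6.4, 0.2, 0, 0, 0.18, 4.0, -6.4, 0.2, 0, 0, 0.18, 8.0, -12.8, 0.4, 0, 0, 0.18, 8.0, -12.8, 0.4, 0, 0, 0.18, 8.0, -12.8, 0.4, 0, 0, 0.18, 8.0, -12.8, 0.4, 0, 0, 0.18, 8.0, -12.8, 0.4, 0, 0, 0.18, 8.0, -12.8, 0.4, 0, 0, 0.18]

```text
time_s: 1.4
eef_pos: [0.4936, 0.0212, 0.2479]
eef_rot: [0.0, 0.054, 0.999, 0.0]
wrist_force: [0.8, 0.6, 0.4]
opening: 0.998
grasp_force: 0.0
```

Call:
move_arm:
  plan: [0, 0, 0, 0, 0, 0, 0, 0, 0, 0, 0, 0, 0, 0, 0, 0, 0, 0]

```text
time_s: 1.78
eef_pos: [0.4922, 0.0244, 0.2476]
eef_rot: [-0.0, 0.053, 0.999, 0.0]
wrist_force: [-0.9, 0.7, 0.4]
opening: 1.0
grasp_force: 0.0
```

```bash
python3 - <<'E'
from h import *
st(); c=cam('wrist','w1')
for x in brass(c): print(x, onz(c,*x[0],.043))
print('pred socket px',proj(c,[.5816,-.0868,.106]))
E
```

```text
t 1.77 pos [0.4922 0.0244 0.2476] yaw_y 83.97 z [-0.001  0.    -1.   ] F [-0.9  0.7  0.4] T [-0.02  0.03  0.01] open 85.4 gf 0.0
(array([231.31818182, 266.84415584]), array([224, 261,  16,  13, 154], dtype=int32)) [ 0.58566511 -0.03808428  0.043     ]
(array([274.9047619 , 266.73469388]), array([267, 261,  16,  13, 147], dtype=int32)) [0.59073741 0.01139581 0.043     ]
(array([318.77272727, 266.84415584]), array([311, 261,  16,  13, 154], dtype=int32)) [0.59611997 0.06117575 0.043     ]
(array([362.77777778, 266.90196078]), array([355, 261,  16,  13, 153], dtype=int32)) [0.60145561 0.11113422 0.043     ]
(array([385.25  , 341.5625]), array([383, 338,   5,   8,  16], dtype=int32)) [0.70687847 0.13593274 0.043     ]
pred socket px [172.27783474 298.05514875]
```

View pics/w1.png

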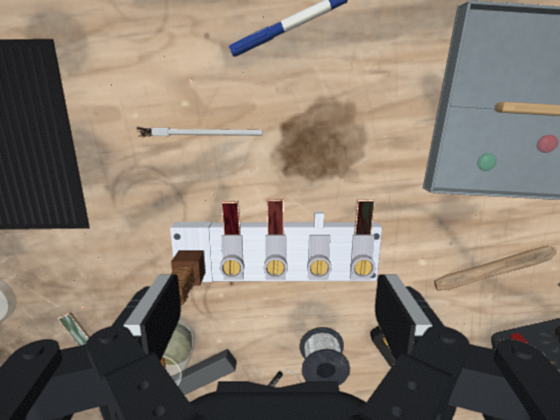

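The wrist view agrees with the top view: screws are at rows ~267, columns 231, 275, 319 and 363, and the driver is at (188,280). I'll move closer over the driver.

Call:
move_arm:
  plan: [1.6, -2.22, -1.1, 0, 0, 0, 1.6, -2.22, -1.1, 0, 0, 0, 1.6, -2.22, -1.1, 0, 0, 0, 1.6, -2.22, -1.1, 0, 0, 0, 1.6, -2.22, -1.1, 0, 0, 0, 1.6, -2.22, -1.1, 0, 0, 0]

```text
time_s: 2.58
eef_pos: [0.5728, -0.0865, 0.1937]
eef_rot: [0.001, 0.053, 0.999, -0.0]
wrist_force: [-0.7, -0.2, -0.7]
opening: 1.005
grasp_force: 0.0
```

```bash
python3 - <<'E'
from h import *
st(); c=cam('wrist','w2')
print('pred socket px',proj(c,[.5810,-.0868,.106]),proj(c,[.5810,-.0868,.056]))
b=c['pixels'][:,:,::-1]; u,v=proj(c,[.5810,-.0868,.09]).astype(int)
u0,v0=max(u-90,0),max(v-70,0); print(u0,v0)
cv2.imwrite('pics/w2z.png',cv2.resize(b[v0:v0+140,u0:u0+180],None,fx=4,fy=4,interpolation=cv2.INTER_CUBIC))
E
```

```text
t 2.58 pos [ 0.5728 -0.0865  0.1937] yaw_y 83.98 z [ 0.001 -0.    -1.   ] F [-0.7 -0.2 -0.7] T [-0.   -0.04 -0.  ] open 85.8 gf 0.0
pred socket px [278.0520252  227.95573613] [277.93330255 207.55517758]
188 150
```

View pics/w2z.png

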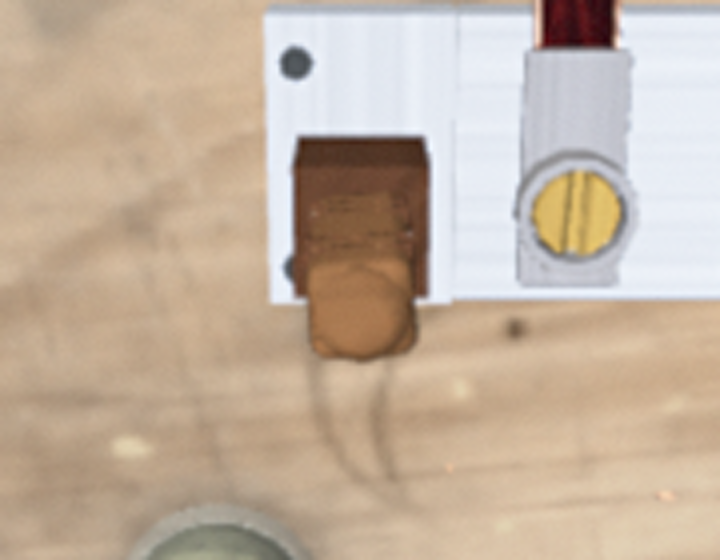

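The driver handle top is at pixel (278,227), which matches the prediction of (278,228). I'll descend and grip it.

Call:
move_arm:
  plan: [0.16, 0, -0.8, 0, 0, 0, 0.16, 0, -1.6, 0, 0, 0, 0.16, 0, -2.2, 0, 0, 0, 0.16, 0, -2.5, 0, 0, 0, 0.16, 0, -2.5, 0, 0, 0, 0.16, 0, -2.5, 0, 0, 0]
  grip: 55

```text
time_s: 3.38
eef_pos: [0.582, -0.088, 0.0694]
eef_rot: [0.001, 0.053, 0.999, -0.0]
wrist_force: [-0.1, 0.5, -0.5]
opening: 0.644
grasp_force: 0.0
```

Call:
move_arm:
  plan: [0, 0, 0, 0, 0, 0, 0, 0, 0, 0, 0, 0, 0, 0, 0, 0, 0, 0, 0, 0, 0, 0, 0, 0, 0, 0, 0, 0, 0, 0, 0, 0, 0, 0, 0, 0]
  grip: 5

```text
time_s: 4.12
eef_pos: [0.5815, -0.0881, 0.0689]
eef_rot: [0.001, 0.053, 0.999, -0.0]
wrist_force: [-0.2, 0.8, 7.0]
opening: 0.225
grasp_force: 58.5
```

```bash
python3 - <<'E'
from h import *
st()
# slot orientation / centres from w2
c=load('w2')
for ce,s in brass(c,mina=60):
    print(ce,s[:4],onz(c,*ce,.043))
    hs=c['pixels'][s[1]-3:s[1]+s[3]+3,s[0]-3:s[0]+s[2]+3]
E
```

```text
t 4.12 pos [ 0.5815 -0.0881  0.0689] yaw_y 83.88 z [ 0.001 -0.001 -1.   ] F [-0.2  0.8  7. ] T [0.09 0.16 0.02] open 19.2 gf 58.5
[331.12121212 202.61471861] [322 194  21  19] [ 0.58540021 -0.03878247  0.043     ]
[386.11864407 202.87288136] [377 194  20  19] [0.59084709 0.01078057 0.043     ]
[441.475      202.97083333] [432 194  21  19] [0.59617813 0.06068963 0.043     ]
[496.9921875 203.0546875] [488 194  20  19] [0.60151237 0.11075658 0.043     ]
[528.93846154 302.0408284 ] [499 276  55  53] [0.70977429 0.15237598 0.043     ]
```

Call:
move_arm:
  plan: [0, 0, 0.3, 0, 0, 0, 0, 0, 0.8, 0, 0, 0, 0, 0, 1.4, 0, 0, 0, 0, 0, 1.8, 0, 0, 0, 0, 0, 1.8, 0, 0, 0]

```text
time_s: 4.75
eef_pos: [0.5822, -0.0883, 0.1602]
eef_rot: [0.002, 0.053, 0.999, -0.001]
wrist_force: [-0.4, 0.4, -1.0]
opening: 0.224
grasp_force: 58.5
```

```bash
python3 - <<'E'
from h import *
o=st(); c=cam('wrist','w3'); p=np.array(o['eef_pos'])
u,v=proj(c,p+[0,0,-.063]); print(u,v)
u0,v0=int(u)-60,int(v)-60; print(u0,v0)
b=c['pixels'][:,:,::-1]
cv2.imwrite('pics/w3z.png',cv2.resize(b[v0:v0+120,u0:u0+120],None,fx=5,fy=5,interpolation=cv2.INTER_CUBIC))
E
```

```text
t 4.75 pos [ 0.5822 -0.0883  0.1602] yaw_y 83.88 z [ 0.004 -0.001 -1.   ] F [-0.4  0.4 -1. ] T [-0.01  0.    0.05] open 19.1 gf 58.5
277.351592558695 229.36564281572234
217 169
```

View pics/w3z.png

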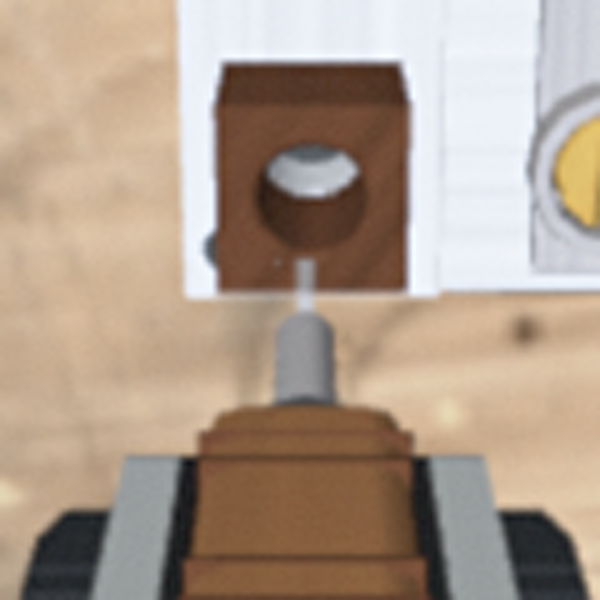

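The blade shows edge-on, 2 mm wide, at crop (305,258–310), so its width lies along bar x and matches the tight slots. Next I'll measure the slot angles.

```bash
python3 - <<'E'
from h import *
bar=83.93
for n in ['w1','w2','w3']:
    c=load(n)
    for ce,s in brass(c,mina=100):
        w=onz(c,*ce,.043)
        if w[0]>.65 or s[4]>600: continue
        g=cv2.cvtColor(c['pixels'],cv2.COLOR_RGB2HSV)[...,2].astype(float)
        x,y,ww,h=s[:4]; 
        yy,xx=np.mgrid[y:y+h,x:x+ww]
        k=((xx-ce[0])/(ww/2*.75))**2+((yy-ce[1])/(h/2*.75))**2<1
        wt=np.clip(np.median(g[y:y+h,x:x+ww][k])-g[y:y+h,x:x+ww]-8,0,None)*k
        P=np.array([onz(c,a,b,.043)[:2] for a,b in zip(xx.ravel(),yy.ravel())]);W=wt.ravel()
        m=(P*W[:,None]).sum(0)/W.sum(); C=((P-m)*W[:,None]).T@(P-m)
        e,v=np.linalg.eigh(C); d=v[:,1]; 
        print(n,np.round(w[:2],4),'slot angle',round((np.degrees(np.arctan2(d[1],d[0]))-(bar-90)+90)%180-90,1),'ratio',round(e[1]/e[0],1),'slotmid-off',np.round((m-w[:2])*1000,1))
E
```

```text
w1 [ 0.5857 -0.0381] slot angle -3.5 ratio 25.5 slotmid-off [ 0.2 -2. ]
w1 [0.5907 0.0114] slot angle -3.1 ratio 5.5 slotmid-off [-0.4 -1.3]
w1 [0.5961 0.0612] slot angle -13.3 ratio 3.6 slotmid-off [-0.3 -0.7]
w1 [0.6015 0.1111] slot angle -11.0 ratio 3.2 slotmid-off [-0.4 -0.7]
w2 [ 0.5854 -0.0388] slot angle -6.2 ratio 3.7 slotmid-off [-0.3 -0.2]
w2 [0.5908 0.0108] slot angle -4.6 ratio 4.2 slotmid-off [-0.7  0.5]
w2 [0.5962 0.0607] slot angle 3.2 ratio 7.0 slotmid-off [-1.6  0.7]
w2 [0.6015 0.1108] slot angle 5.1 ratio 8.7 slotmid-off [-2.1 -0. ]
w3 [ 0.5854 -0.0397] slot angle -6.7 ratio 3.9 slotmid-off [-0.1  0.5]
w3 [0.5905 0.0101] slot angle -4.8 ratio 4.8 slotmid-off [-0.2  1.1]
w3 [0.5959 0.0598] slot angle 2.8 ratio 7.0 slotmid-off [-1.3  1.3]
w3 [0.6013 0.1096] slot angle 7.1 ratio 9.2 slotmid-off [-2.2  0.9]
```

Call:
move_arm:
  plan: [0.04, 0.5, 0, 0, 0, -0.035, 0.08, 0.98, 0, 0, 0, -0.035, 0.08, 0.98, -0.4, 0, 0, -0.035, 0.08, 0.98, -0.8, 0, 0, -0.035, 0.08, 0.98, -0.8, 0, 0, -0.035, 0.08, 0.98, -0.8, 0, 0, -0.035]

```text
time_s: 5.55
eef_pos: [0.5848, -0.0389, 0.1177]
eef_rot: [-0.0, 0.071, 0.997, 0.0]
wrist_force: [1.0, 0.4, -0.2]
opening: 0.228
grasp_force: 58.6
```

```bash
cat >> h.py <<'E'
def near(name,tipz,sc=(0,0),half=45,f=8):
    o=st(); c=cam('wrist',name); p=np.array(o['eef_pos']); r=rot(o['eef_rot'])
    t=p+r[:,2]*.063; u,v=proj(c,t); print('tip pred px',u,v,'tip',np.round(t,4))
    u0,v0=int(u)-half,int(v)-half; print('crop',u0,v0)
    b=c['pixels'][:,:,::-1]
    cv2.imwrite('pics/'+name+'z.png',cv2.resize(b[v0:v0+2*half,u0:u0+2*half],None,fx=f,fy=f,interpolation=cv2.INTER_CUBIC)[:600,:800])
    return c,t
E
python3 - <<'E'
from h import *
c,t=near('n4',.055,half=37)
for ce,s in brass(c,mina=60): print(ce,s,onz(c,*ce,.043)[:2])
E
```

```text
t 5.55 pos [ 0.5848 -0.0389  0.1177] yaw_y 81.87 z [-0.001  0.    -1.   ] F [ 1.   0.4 -0.2] T [-0.02 -0.02  0.03] open 19.5 gf 58.6
tip pred px 277.2699014913336 229.69296603873363 tip [ 0.5847 -0.0389  0.0547]
crop 240 192
[498.12655602 217.34647303] [485 205  27  25 482] [0.60147866 0.11080401]
[423.93453725 219.62076749] [411 207  27  25 443] [0.59599889 0.06071095]
[350.63926941 221.85388128] [338 210  27  25 438] [0.59055321 0.01102106]
[277.77639752 222.99378882] [265 213  27  24 322] [ 0.58433864 -0.03846502]
[537.2641604 339.1764411] [ 506  307   54   62 1995] [0.70692435 0.14643237]
```

View pics/n4z.png

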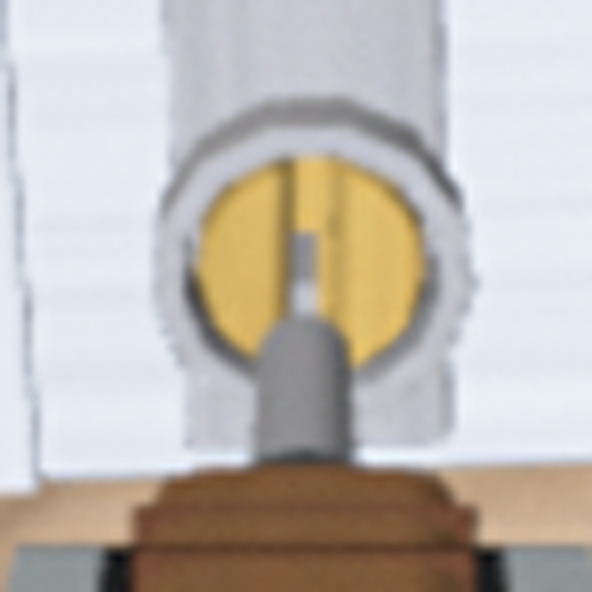

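The blade sits over the slot: blade at crop x≈304, slot centre at ≈311, collar centre at about (312,265). I'll correct about +1 mm in x and y and go down.

Call:
move_arm:
  plan: [0.02, 0.016, 0, 0, 0, 0, 0.02, 0.016, -0.1, 0, 0, 0, 0.02, 0.016, -0.2, 0, 0, 0, 0.02, 0.016, -0.26, 0, 0, 0, 0.02, 0.016, -0.32, 0, 0, 0, 0.02, 0.016, -0.32, 0, 0, 0, 0.02, 0.016, -0.32, 0, 0, 0]

```text
time_s: 6.48
eef_pos: [0.586, -0.0381, 0.1019]
eef_rot: [0.0, 0.071, 0.997, -0.0]
wrist_force: [0.6, -0.6, -1.1]
opening: 0.228
grasp_force: 58.6
```

```bash
python3 - <<'E'
from h import *
c,t=near('n4b',.0385,half=37)
E
```

```text
t 6.47 pos [ 0.586  -0.0381  0.1019] yaw_y 81.87 z [ 0. -0. -1.] F [ 0.6 -0.6 -1.1] T [ 0.    0.01 -0.03] open 19.4 gf 58.6
tip pred px 277.2703543938068 229.76667195769372 tip [ 0.586  -0.0381  0.0389]
crop 240 192
```

View pics/n4bz.png

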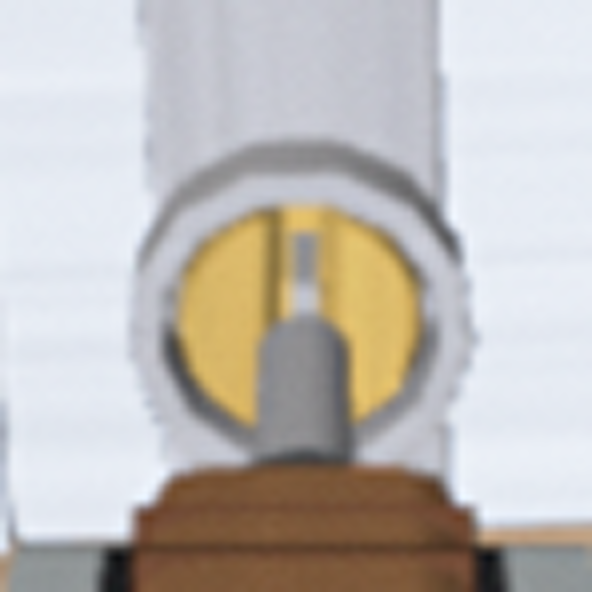

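```bash
python3 -c "
from h import *
print(np.round(ctrl.get_obs()['q'],3))"
```

```text
[-0.267  0.352  1.675 -0.     1.113 -1.696]
```

Turning +1.6 rad from here would push joint 6 past its range. I'll lift, turn the tool half round clockwise, and re-enter.

Call:
move_arm:
  plan: [0, 0, 0.3, 0, 0, 0, 0, 0, 0.5, 0, 0, -0.1, 0, 0, 0.5, 0, 0, -0.3, 0, 0, 0.5, 0, 0, -0.48, 0, 0, 0.5, 0, 0, -0.66, 0, 0, 0.5, 0, 0, -0.84, 0, 0, 0.5, 0, 0, -1.02, 0, 0, 0.5, 0, 0, -1.2, 0, 0, 0.5, 0, 0, -1.38, 0, 0, 0.5, 0, 0, -1.54]

```text
time_s: 7.78
eef_pos: [0.5864, -0.0382, 0.1282]
eef_rot: [0.001, 0.747, 0.665, 0.0]
wrist_force: [-1.1, 0.6, -0.3]
opening: 0.229
grasp_force: 58.5
```

Call:
move_arm:
  plan: [0, 0, 0, 0, 0, -0.18, 0, 0, 0, 0, 0, -0.36, 0, 0, 0, 0, 0, -0.54, 0, 0, 0, 0, 0, -0.72, 0, 0, 0, 0, 0, -0.9, 0, 0, 0, 0, 0, -1.08, 0, 0, 0, 0, 0, -1.26, 0, 0, 0, 0, 0, -1.44, 0, 0, 0, 0, 0, -1.6, 0, 0, 0, 0, 0, -1.6]

```text
time_s: 9.02
eef_pos: [0.5864, -0.0382, 0.128]
eef_rot: [0.0, 0.998, -0.069, 0.001]
wrist_force: [0.5, 0.5, -0.4]
opening: 0.228
grasp_force: 58.5
```

Call:
move_arm:
  plan: [0, 0, -0.2, 0, 0, 0, 0, 0, -0.2, 0, 0, 0]

```text
time_s: 9.28
eef_pos: [0.585, -0.0378, 0.1157]
eef_rot: [-0.0, 0.998, -0.069, -0.001]
wrist_force: [-0.2, -0.6, 0.2]
opening: 0.227
grasp_force: 58.5
```

```bash
python3 - <<'E'
from h import *
c,t=near('n4c',.055,half=37)
for ce,s in brass(c,mina=60): print(ce,s,onz(c,*ce,.043)[:2])
E
```

```text
t 9.28 pos [ 0.585  -0.0378  0.1157] yaw_y -97.93 z [-0.002  0.001 -1.   ] F [-0.2 -0.6  0.2] T [0.   0.04 0.03] open 19.4 gf 58.5
tip pred px 277.3999846121786 228.4801588650048 tip [ 0.5849 -0.0378  0.0527]
crop 240 191
[271.64814815 217.56481481] [265 208  13  25 108] [ 0.58957093 -0.03448385]
[284.65625    219.18229167] [278 209  14  24 192] [ 0.58722061 -0.04302687]
[205.9275766  222.33983287] [191 211  28  25 359] [0.59229816 0.01014182]
[132.21695761 225.18952618] [118 213  28  25 401] [0.59715703 0.06021385]
[ 58.65207373 227.96313364] [ 45 216  27  25 434] [0.60208424 0.11046372]
```

View pics/n4cz.png

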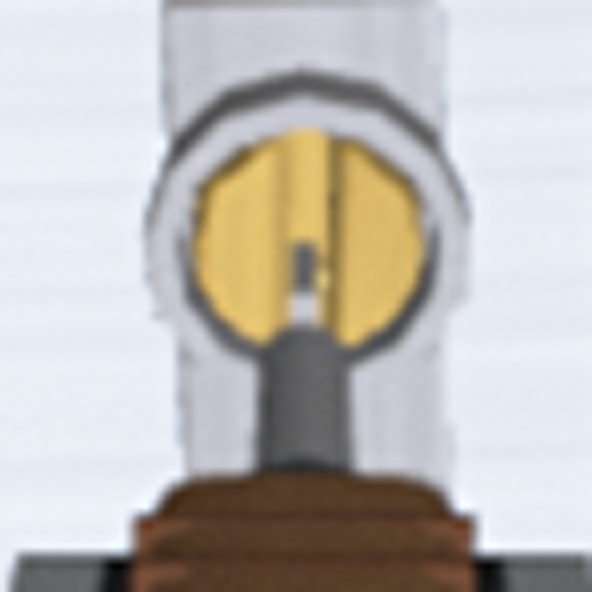

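Call:
move_arm:
  plan: [0, -0.006, -0.1, 0, 0, 0, 0, -0.006, -0.2, 0, 0, 0, 0, -0.006, -0.3, 0, 0, 0, 0, -0.006, -0.3, 0, 0, 0]

```text
time_s: 9.82
eef_pos: [0.5854, -0.0382, 0.1011]
eef_rot: [-0.0, 0.998, -0.07, -0.001]
wrist_force: [0.1, -0.1, -0.3]
opening: 0.224
grasp_force: 58.5
```

Call:
move_arm:
  plan: [0, 0, 0, 0, 0, 0.15, 0, 0, 0.01, 0, 0, 0.33, 0, 0, 0.017, 0, 0, 0.51, 0, 0, 0.024, 0, 0, 0.69, 0, 0, 0.031, 0, 0, 0.87, 0, 0, 0.038, 0, 0, 1.05, 0, 0, 0.045, 0, 0, 1.23, 0, 0, 0.052, 0, 0, 1.41, 0, 0, 0.06, 0, 0, 1.59, 0, 0, 0.06, 0, 0, 1.7]

```text
time_s: 11.08
eef_pos: [0.5863, -0.0388, 0.1049]
eef_rot: [0.001, 0.71, 0.705, 0.0]
wrist_force: [0.7, -1.9, -1.1]
opening: 0.227
grasp_force: 58.8
```

Call:
move_arm:
  plan: [0, 0, 0, 0, 0, 0, 0, 0, 0, 0, 0, 0]

```text
time_s: 11.32
eef_pos: [0.5863, -0.0387, 0.105]
eef_rot: [0.001, 0.712, 0.702, 0.0]
wrist_force: [1.9, -2.0, -2.3]
opening: 0.229
grasp_force: 58.8
```

```bash
python3 - <<'E'
from h import *
c,t=near('n4d',.055,half=37)
E
```

```text
t 11.32 pos [ 0.5863 -0.0387  0.105 ] yaw_y -0.76 z [ 0.001 -0.001 -1.   ] F [ 1.9 -2.  -2.3] T [-0.53 -0.39 -0.03] open 19.6 gf 58.8
tip pred px 278.06146100579855 229.2794056848603 tip [ 0.5863 -0.0387  0.042 ]
crop 241 192
```

View pics/n4dz.png

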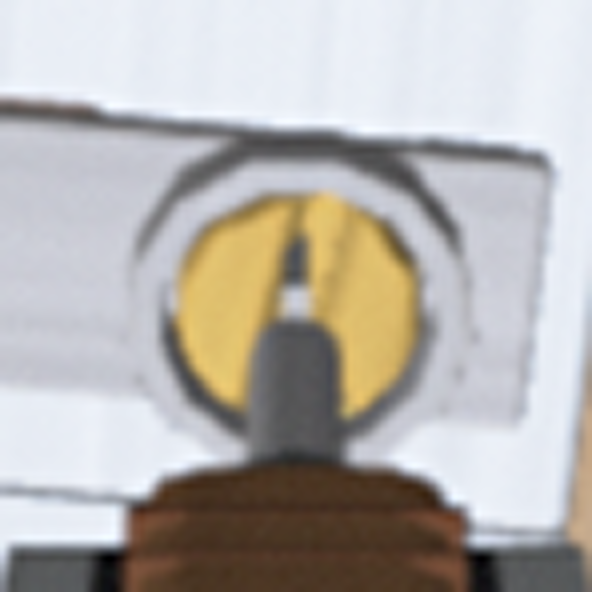

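The screw followed the blade, and its slot lags by about 12° from play. I'll add a little more, then lift and go to screw 3.

Call:
move_arm:
  plan: [0, 0, 0.005, 0, 0, 0.07, 0, 0, 0.01, 0, 0, 0.14, 0, 0, 0.01, 0, 0, 0.14, 0, 0, 0.01, 0, 0, 0.06, 0, 0, 0.2, 0, 0, 0.06, 0, 0, 0.5, 0, 0, 0.06]

```text
time_s: 12.12
eef_pos: [0.5851, -0.0378, 0.1302]
eef_rot: [-0.001, 0.689, 0.724, -0.0]
wrist_force: [0.0, -0.2, -0.2]
opening: 0.227
grasp_force: 59.4
```

```bash
python3 - <<'E'
from h import *
c,t=near('n4e',.055,half=37)
print(np.round(ctrl.get_obs()['q'],2))
E
```

```text
t 12.12 pos [ 0.5851 -0.0378  0.1302] yaw_y 2.85 z [-0.002  0.001 -1.   ] F [ 0.  -0.2 -0.2] T [-0.03  0.05 -0.05] open 19.3 gf 59.4
tip pred px 278.0424886931732 229.30653311638213 tip [ 0.585  -0.0377  0.0672]
crop 241 192
[-0.27  0.31  1.66  0.    1.17 -0.32]
```

View pics/n4ez.png

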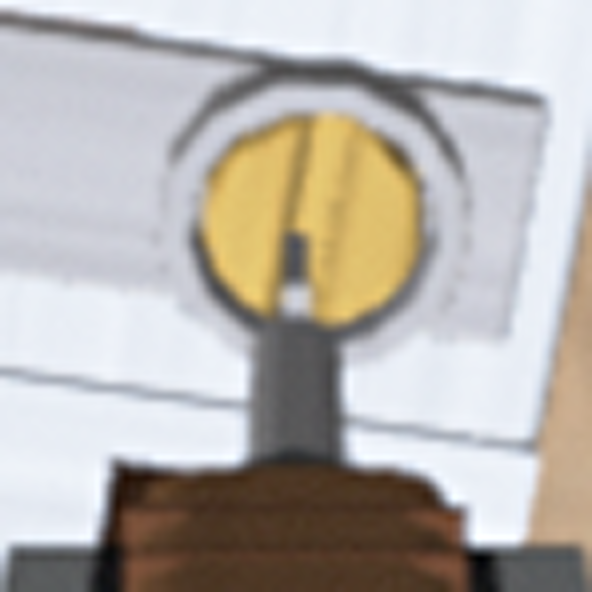

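Screw 4's slot now lies along the bar, parallel to the bar's y, so it is open. Now screw 3.

Call:
move_arm:
  plan: [0, 0.2, 0, 0, 0, -0.18, 0.05, 0.5, 0, 0, 0, -0.36, 0.106, 0.995, 0, 0, 0, -0.54, 0.106, 0.995, 0, 0, 0, -0.72, 0.106, 0.995, 0, 0, 0, -0.9, 0.106, 0.995, 0, 0, 0, -1.08, 0.106, 0.995, 0, 0, 0, -1.26, 0.106, 0.995, 0, 0, 0, -1.44, 0.106, 0.995, 0, 0, 0, -1.62, 0.106, 0.995, 0, 0, 0, -1.76]

```text
time_s: 13.42
eef_pos: [0.5913, 0.0116, 0.1307]
eef_rot: [-0.0, 0.997, -0.072, 0.0]
wrist_force: [0.7, 0.7, -0.7]
opening: 0.224
grasp_force: 59.4
```

Call:
move_arm:
  plan: [0, 0, -0.28, 0, 0, 0, 0, 0, -0.28, 0, 0, 0, 0, 0, -0.28, 0, 0, 0]

```text
time_s: 13.8
eef_pos: [0.5909, 0.0115, 0.1155]
eef_rot: [-0.0, 0.998, -0.069, -0.0]
wrist_force: [0.2, -0.6, -0.5]
opening: 0.23
grasp_force: 59.4
```

```bash
python3 - <<'E'
from h import *
c,t=near('n3',.055,half=37)
E
```

```text
t 13.8 pos [0.5909 0.0115 0.1155] yaw_y -97.94 z [-0.001  0.    -1.   ] F [ 0.2 -0.6 -0.5] T [-0.03 -0.04 -0.  ] open 19.6 gf 59.4
tip pred px 277.45187419238476 228.4831753600246 tip [0.5909 0.0115 0.0525]
crop 240 191
```

View pics/n3z.png

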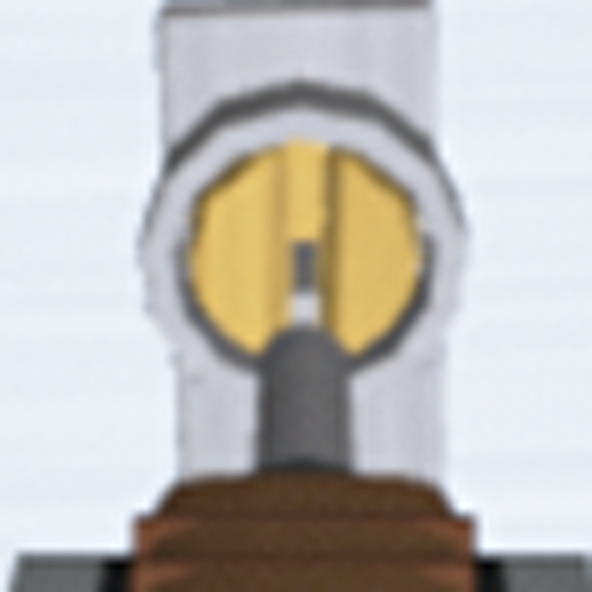

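Screw 3 is aligned the same way (slot centre ≈306, blade 304). I'll descend and turn.

Call:
move_arm:
  plan: [0, 0, -0.1, 0, 0, 0, 0, 0, -0.2, 0, 0, 0, 0, 0, -0.29, 0, 0, 0, 0, 0, -0.29, 0, 0, 0, 0, 0, -0.29, 0, 0, 0.1]

```text
time_s: 14.48
eef_pos: [0.5912, 0.0114, 0.1013]
eef_rot: [-0.0, 1.0, -0.019, -0.0]
wrist_force: [0.5, 0.5, -1.3]
opening: 0.228
grasp_force: 59.4
```

Call:
move_arm:
  plan: [0, 0, 0.005, 0, 0, 0.15, 0, 0, 0.012, 0, 0, 0.33, 0, 0, 0.019, 0, 0, 0.51, 0, 0, 0.026, 0, 0, 0.69, 0, 0, 0.033, 0, 0, 0.87, 0, 0, 0.04, 0, 0, 1.05, 0, 0, 0.047, 0, 0, 1.23, 0, 0, 0.054, 0, 0, 1.41, 0, 0, 0.06, 0, 0, 1.59, 0, 0, 0.065, 0, 0, 1.75]

```text
time_s: 15.72
eef_pos: [0.5916, 0.011, 0.1048]
eef_rot: [0.001, 0.654, 0.756, 0.0]
wrist_force: [0.6, -0.9, -1.6]
opening: 0.224
grasp_force: 59.4
```

Call:
move_arm:
  plan: [0, 0, 0, 0, 0, 0, 0, 0, 0, 0, 0, -0.09, 0, 0, 0.25, 0, 0, -0.09, 0, 0, 0.5, 0, 0, -0.09, 0, 0, 0.5, 0, 0, -0.09]

```text
time_s: 16.35
eef_pos: [0.5923, 0.0113, 0.1316]
eef_rot: [0.001, 0.689, 0.724, 0.001]
wrist_force: [0.2, 0.5, -1.5]
opening: 0.224
grasp_force: 59.6
```

```bash
cat >> h.py <<'E'
def slotang(c,u0,v0,u1,v1,z,bar=83.93):
    # hough-free: PCA of dark pixels inside brass disc
    hsv=cv2.cvtColor(c['pixels'],cv2.COLOR_RGB2HSV)[v0:v1,u0:u1]
    g=cv2.cvtColor(c['pixels'],cv2.COLOR_RGB2GRAY)[v0:v1,u0:u1]
    b=((hsv[...,0]>15)&(hsv[...,0]<32)&(hsv[...,1]>100)).astype(np.uint8)
    b=cv2.erode(b,np.ones((3,3)))
    gx=cv2.GaussianBlur(g,(0,0),1).astype(float); J=np.gradient(gx)
    m=b>0; gy,gxx=J[0][m],J[1][m]
    A=np.array([[np.sum(gxx*gxx),np.sum(gxx*gy)],[np.sum(gxx*gy),np.sum(gy*gy)]])
    e,v=np.linalg.eigh(A); d=v[:,0]
    uc,vc=(u0+u1)/2,(v0+v1)/2
    w=onz(c,uc+5*d[0],vc+5*d[1],z)-onz(c,uc-5*d[0],vc-5*d[1],z)
    return (np.degrees(np.arctan2(w[1],w[0]))-(bar-90)+45)%180-45, e
E
python3 - <<'E'
from h import *
c=load('n4e'); print(slotang(c,264,204,296,222,.046))
c=load('n4c'); print(slotang(c,262,205,296,222,.043))
c,t=near('n3b',.055,half=37); print(slotang(c,264,204,296,222,.046))
E
```

```text
(np.float64(95.58986746855305), array([ 3882.35854119, 14924.14145881]))
(np.float64(-7.482682220320463), array([ 4465.15357542, 21123.34642458]))
t 16.35 pos [0.5923 0.0113 0.1316] yaw_y 2.82 z [ 0.003 -0.001 -1.   ] F [ 0.2  0.5 -1.5] T [-0.07  0.03  0.03] open 19.1 gf 59.6
tip pred px 278.110045162865 229.36579290607688 tip [0.5925 0.0113 0.0686]
crop 241 192
(np.float64(96.86840109375726), array([ 4123.29079226, 18416.70920774]))
```

Screw 3 is open (slot 97°, the same as screw 4). On to screw 1.

Call:
move_arm:
  plan: [0.05, 0.5, 0, 0, 0, -0.18, 0.1, 1.0, 0, 0, 0, -0.36, 0.16, 1.5, 0, 0, 0, -0.54, 0.212, 1.99, 0, 0, 0, -0.72, 0.212, 1.99, 0, 0, 0, -0.9, 0.212, 1.99, 0, 0, 0, -1.08, 0.212, 1.99, 0, 0, 0, -1.26, 0.212, 1.99, 0, 0, 0, -1.44, 0.212, 1.99, 0, 0, 0, -1.62, 0.212, 1.99, 0, 0, 0, -1.76]

```text
time_s: 17.65
eef_pos: [0.6013, 0.111, 0.129]
eef_rot: [0.0, 0.997, -0.072, -0.001]
wrist_force: [-2.0, 0.1, -0.8]
opening: 0.227
grasp_force: 59.6
```

Call:
move_arm:
  plan: [0, 0, -0.28, 0, 0, 0, 0, 0, -0.28, 0, 0, 0, 0, 0, -0.28, 0, 0, 0]

```text
time_s: 18.02
eef_pos: [0.6014, 0.1109, 0.115]
eef_rot: [0.0, 0.998, -0.069, -0.001]
wrist_force: [0.1, -0.1, -1.8]
opening: 0.227
grasp_force: 59.6
```

```bash
python3 - <<'E'
from h import *
c,t=near('n1',.055,half=37)
E
```

```text
t 18.02 pos [0.6014 0.1109 0.115 ] yaw_y -97.94 z [-0.001  0.    -1.   ] F [ 0.1 -0.1 -1.8] T [-0.05 -0.02  0.04] open 19.4 gf 59.6
tip pred px 277.40575180946564 228.48115036576544 tip [0.6014 0.1109 0.052 ]
crop 240 191
```

View pics/n1z.png

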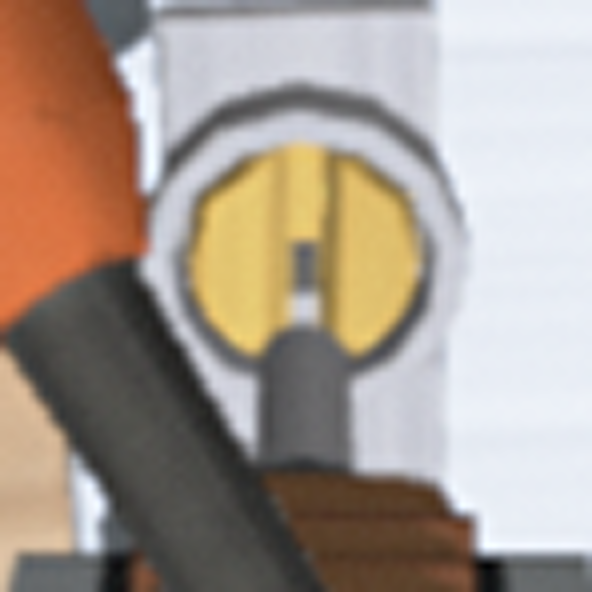

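The slot is aligned, but the soldering iron's raised handle end (orange, with a dark sleeve) crosses this view close to the gripper. I'll triangulate it before turning.

```bash
python3 - <<'E'
from h import *
def tri(a,b):
    (o1,d1),(o2,d2)=a,b
    A=np.array([d1,-d2]).T; s=np.linalg.lstsq(A,o2-o1,rcond=None)[0]
    p,q=o1+d1*s[0],o2+d2*s[1]; return np.round((p+q)/2,3),round(np.linalg.norm(p-q)*1000,1)
n=load('n1');t=load('top0');s=load('scene0')
print('junction',tri(ray(n,248.5,227.9),ray(t,236.4,172)))
# sleeve in n1: trace the dark tube downward by row: print dark segments
g=cv2.cvtColor(n['pixels'],cv2.COLOR_RGB2GRAY)
hsv=cv2.cvtColor(n['pixels'],cv2.COLOR_RGB2HSV)
for v in range(228,345,8):
    r=hsv[v]; 
    print(v,''.join('#' if r[u,2]<95 and r[u,1]<90 else ('o' if r[u,0]<14 and r[u,1]>150 else '.') for u in range(225,345,2)))
# orange centre of mass in top, scene, n1
for nm,c,box in [('top',t,(215,250,140,185)),('scene',s,(270,330,165,200)),('n1',n,(150,300,0,260))]:
    h=cv2.cvtColor(c['pixels'],cv2.COLOR_RGB2HSV); m=(h[...,0]<13)&(h[...,1]>160)&(h[...,2]>120)
    vv,uu=np.nonzero(m); k=(uu>=box[0])&(uu<box[1])&(vv>=box[2])&(vv<box[3]); uu,vv=uu[k],vv[k]
    i,j=vv.argmax(),vv.argmin()
    print(nm,len(uu),'low',uu[i],vv[i],'high',uu[j],vv[j],'right',uu.max(),vv[uu.argmax()],'left',uu.min(),vv[uu.argmin()])
E
```

```text
junction (array([0.63 , 0.12 , 0.122]), np.float64(1.1))
228 ..oooooooo.######...........................................
236 .........###########....##....#.............................
244 ............##########..##..................................
252 ..............###########...................................
260 ..............##.##########..........#......................
268 .............###...##########.........##................#...
276 #######......###......................###.....#######...#...
284 ######......##.........................##......#######......
292 #####.......##..........................##......########....
300 ####.......###..........................###......########...
308 #########...##..........................##...###############
316 ##############..........................####################
324 ##############..........................####################
332 ##############..........................####################
340 ##############.........................#####################
top 180 low 234 172 high 216 140 right 238 170 left 215 142
scene 9 low 307 179 high 290 174 right 307 178 left 290 174
n1 7321 low 236 233 high 150 44 right 257 216 left 150 44
```

```bash
python3 - <<'E'
from h import *
def tri(a,b):
    (o1,d1),(o2,d2)=a,b
    A=np.array([d1,-d2]).T; s=np.linalg.lstsq(A,o2-o1,rcond=None)[0]
    p,q=o1+d1*s[0],o2+d2*s[1]; return np.round((p+q)/2,3),round(np.linalg.norm(p-q)*1000,1)
n=load('n1');t=load('top0')
for a in [(277,272),(273,270)]:
  for b in [(240.5,180),(241,180.5),(239,178)]: print(a,b,tri(ray(n,*a),ray(t,*b)))
n=load('n3b'); st()
p=np.array([.6014,.1109,.115])
# sleeve in earlier wide view w1?
c=load('w1'); print([proj(c,x) for x in ([.63,.12,.122],[.613,.114,.14])], proj(load('n3b'),[.63,.12,.122]))
E
```

```text
(277, 272) (240.5, 180) (array([0.608, 0.11 , 0.124]), np.float64(0.4))
(277, 272) (241, 180.5) (array([0.607, 0.109, 0.122]), np.float64(1.7))
(277, 272) (239, 178) (array([0.612, 0.111, 0.131]), np.float64(3.6))
(273, 270) (240.5, 180) (array([0.608, 0.111, 0.122]), np.float64(2.0))
(273, 270) (241, 180.5) (array([0.607, 0.11 , 0.12 ]), np.float64(3.4))
(273, 270) (239, 178) (array([0.612, 0.112, 0.13 ]), np.float64(2.0))
t 18.07 pos [0.6017 0.1109 0.1154] yaw_y -97.97 z [-0.  0. -1.] F [ 1.1  0.5 -0.6] T [0.01 0.01 0.  ] open 19.0 gf 59.6
[array([393.16530161, 331.8457423 ]), array([392.98778922, 329.46685095])] [384.6940797   30.08879914]
```

Call:
move_arm:
  plan: [0.03, 0, 0.04, 0, 0, 0, 0.06, 0, 0.04, 0, 0, 0, 0.1, 0, 0.04, 0, 0, 0, 0.1, 0, 0.04, 0, 0, 0]

```text
time_s: 18.58
eef_pos: [0.607, 0.1109, 0.1176]
eef_rot: [-0.0, 0.998, -0.07, 0.0]
wrist_force: [-0.4, -0.2, -1.7]
opening: 0.227
grasp_force: 59.6
```

Call:
move_arm:
  plan: [0.03, 0, 0, 0, 0, 0, 0.06, 0, 0, 0, 0, 0, 0.1, 0, 0, 0, 0, 0, 0.1, 0, 0, 0, 0, 0]

```text
time_s: 19.08
eef_pos: [0.612, 0.1109, 0.1176]
eef_rot: [-0.0, 0.998, -0.07, 0.0]
wrist_force: [0.3, 0.1, -1.1]
opening: 0.229
grasp_force: 59.6
```

```bash
python3 - <<'E'
from h import *
st(); n=cam('wrist','n1c'); hsv=cv2.cvtColor(n['pixels'],cv2.COLOR_RGB2HSV)
for v in range(196,300,6):
    r=hsv[v]
    print(v,''.join('#' if r[u,2]<95 and r[u,1]<90 else ('o' if r[u,0]<14 and r[u,1]>150 and r[u,2]>140 else '.') for u in range(215,345,2)))
E
```

```text
t 19.07 pos [0.612  0.1109 0.1176] yaw_y -98.03 z [ 0.  0. -1.] F [ 0.3  0.1 -1.1] T [-0.07 -0.01 -0.01] open 19.5 gf 59.6
196 ooooooooooooo....................................................
202 ooooooooooooooo.....##...........................................
208 ooooooooooooooooo..#.#...........................................
214 oooooooooooooooooo...............................................
220 oooooooooooooooooooo.........................................##..
226 ooooooooooooooooooooooo....................................#.....
232 ..ooooooooooooooooooooo..........................................
238 ....oooooooooooooooooooo.....##..................................
244 ......oooooooooooooo.##......##..................................
250 ...........ooooo.########...#......#.............................
256 .................##########......................................
262 ...................##########..............##....................
268 ..................####.....................##....................
274 ......######......###......................###.....######........
280 .....#######.....###........................##......#######......
286 ....#######......##.........................##.......#######.....
292 ...#######.......##..........................##......########....
298 ..########......###..........................##.......########...
```

Moving 10 mm further in brought no force, and the sleeve simply disappears inside the handle. The iron is only scenery, so I'll return and turn screw 1.

Call:
move_arm:
  plan: [-0.1, 0, 0, 0, 0, 0, -0.2, 0, -0.04, 0, 0, 0, -0.2, 0, -0.04, 0, 0, 0, -0.2, 0, -0.14, 0, 0, 0, -0.2, 0, -0.24, 0, 0, 0, -0.2, 0, -0.32, 0, 0, 0, -0.2, 0, -0.32, 0, 0, 0, -0.2, 0, -0.32, 0, 0, 0.1]

```text
time_s: 20.12
eef_pos: [0.6018, 0.1109, 0.1015]
eef_rot: [-0.0, 1.0, -0.019, -0.0]
wrist_force: [-0.5, -0.5, -0.4]
opening: 0.229
grasp_force: 59.6
```

Call:
move_arm:
  plan: [0, 0, 0.005, 0, 0, 0.15, 0, 0, 0.012, 0, 0, 0.33, 0, 0, 0.019, 0, 0, 0.51, 0, 0, 0.026, 0, 0, 0.69, 0, 0, 0.033, 0, 0, 0.87, 0, 0, 0.04, 0, 0, 1.05, 0, 0, 0.047, 0, 0, 1.23, 0, 0, 0.054, 0, 0, 1.41, 0, 0, 0.06, 0, 0, 1.59, 0, 0, 0.065, 0, 0, 1.75]

```text
time_s: 21.38
eef_pos: [0.6021, 0.1106, 0.105]
eef_rot: [0.0, 0.654, 0.756, 0.0]
wrist_force: [0.1, -1.4, -0.7]
opening: 0.225
grasp_force: 59.6
```

Call:
move_arm:
  plan: [0, 0, 0, 0, 0, 0, 0, 0, 0, 0, 0, -0.09, 0, 0, 0.25, 0, 0, -0.09, 0, 0, 0.5, 0, 0, -0.09, 0, 0, 0.5, 0, 0, -0.09]

```text
time_s: 22.0
eef_pos: [0.603, 0.111, 0.132]
eef_rot: [0.001, 0.689, 0.724, 0.001]
wrist_force: [-0.1, 0.4, 0.1]
opening: 0.224
grasp_force: 59.6
```

```bash
python3 - <<'E'
from h import *
c,t=near('n1b',.055,half=37); print(slotang(c,264,204,296,222,.046))
E
```

```text
t 22.0 pos [0.603 0.111 0.132] yaw_y 2.83 z [ 0.003  0.    -1.   ] F [-0.1  0.4  0.1] T [-0.02  0.03 -0.01] open 19.2 gf 59.6
tip pred px 278.0474266810846 229.32529969206234 tip [0.6032 0.111  0.069 ]
crop 241 192
(np.float64(96.98131167609378), array([ 4493.99735645, 17355.50264355]))
```

Screw 1 is open too. Now I'll return the driver to its socket.

Call:
move_arm:
  plan: [0, 0, 0.2, 0, 0, 0.1, -0.1, -0.8, 0.2, 0, 0, 0.28, -0.2, -1.6, 0.2, 0, 0, 0.46, -0.3, -2.4, 0.2, 0, 0, 0.64, -0.35, -3.2, 0.2, 0, 0, 0.82, -0.42, -3.96, 0.2, 0, 0, 1.0, -0.42, -3.96, 0.2, 0, 0, 1.18, -0.42, -3.96, 0.2, 0, 0, 1.36, -0.42, -3.96, 0.2, 0, 0, 1.415, -0.42, -3.96, 0.2, 0, 0, 1.415]

```text
time_s: 23.3
eef_pos: [0.5805, -0.087, 0.1394]
eef_rot: [-0.0, 0.054, 0.999, 0.0]
wrist_force: [0.9, 0.0, 0.6]
opening: 0.222
grasp_force: 59.6
```

```bash
python3 - <<'E'
from h import *
o=st(); c=cam('wrist','s1'); t=np.array(o['eef_pos'])+[0,0,-.063]
# block top: brown mask, excluding handle; hole inside
h=cv2.cvtColor(c['pixels'],cv2.COLOR_RGB2HSV)
u,v=proj(c,[.581,-.0872,.056]).astype(int); print('hole pred',u,v,'tip',proj(c,t))
m=((h[...,0]<15)&(h[...,1]>110)&(h[...,2]<120)).astype(np.uint8)
for vv in range(v-34,v+30,3):
    r=h[vv]; print(vv,''.join('#' if m[vv,a] else '.' for a in range(u-36,u+36)))
E
```

```text
t 23.3 pos [ 0.5805 -0.087   0.1394] yaw_y 83.84 z [-0.001  0.    -1.   ] F [0.9 0.  0.6] T [0.01 0.03 0.05] open 18.9 gf 59.6
hole pred 277 220 tip [277.19987456 229.81846633]
186 ........................................................................
189 ........................................................................
192 ..................#####################################.................
195 ..................######################################................
198 .................#######################################................
201 ................#########################################...............
204 .................########################################...............
207 .................########################################...............
210 .................#############..............#############...............
213 .................##########....................##########...............
216 .................###########..................###########...............
219 .................################.......#################...............
222 .................#################......#################...............
225 .................#################......################................
228 ................##################......#################...............
231 ................#################........################...............
234 .................##############............##############...............
237 .................#############.............#############................
240 ........................................................................
243 ........................................................................
246 ........................................................................
249 ........................................................................
```

Call:
move_arm:
  plan: [0.01, -0.01, -0.3, 0, 0, 0, 0.01, -0.01, -0.6, 0, 0, 0, 0.01, -0.01, -0.9, 0, 0, 0, 0.01, -0.01, -1.2, 0, 0, 0, 0.01, -0.01, -1.36, 0, 0, 0, 0.01, -0.01, -1.39, 0, 0, 0, 0.01, -0.01, -1.39, 0, 0, 0]

```text
time_s: 24.22
eef_pos: [0.5816, -0.0877, 0.0706]
eef_rot: [0.0, 0.053, 0.999, -0.0]
wrist_force: [-0.8, 0.0, -0.7]
opening: 0.226
grasp_force: 59.6
```

Call:
move_arm:
  plan: [0, 0, 0, 0, 0, 0, 0, 0, 0, 0, 0, 0, 0, 0, 0, 0, 0, 0, 0, 0, 0.3, 0, 0, 0, 0, 0, 0.9, 0, 0, 0, -0.3, 0, 1.5, 0, 0, 0, -0.6, 0, 1.8, 0, 0, 0, -0.6, 0, 1.8, 0, 0, 0]
  grip: 50

```text
time_s: 25.22
eef_pos: [0.552, -0.0879, 0.1628]
eef_rot: [0.002, 0.053, 0.999, -0.001]
wrist_force: [0.4, 0.5, -0.8]
opening: 0.586
grasp_force: 0.0
```

```bash
python3 - <<'E'
from h import *
o=st(); c=cam('wrist','s2')
# handle: lighter brown blob
h=cv2.cvtColor(c['pixels'],cv2.COLOR_RGB2HSV)
u,v=proj(c,[.581,-.0872,.106]).astype(int); print('handle top pred',u,v)
m=((h[...,0]<16)&(h[...,1]>100))
for vv in range(v-34,v+20,3):
    print(vv,''.join(('H' if h[vv,a,2]>125 else '#') if m[vv,a] else '.' for a in range(u-30,u+30)))
# strips outer-end rectangles: dark pixels in front of bar
bo=np.array([.5858,.0368]); uy=np.array([.1058,.9944]); ux=np.array([uy[1],-uy[0]])
for k,y in [(1,.075),(3,-.025),(4,-.075)]:
    P=[bo+x*ux+y*uy for x in (-.050,-.060,-.066,-.07,-.075)]
    px=[proj(c,[*p,.03]) for p in P]; print(k,np.round(px,0).tolist(), [c['pixels'][int(b),int(a)].tolist() if 0<=b<420 and 0<=a<560 else None for a,b in px])
E
```

```text
t 25.23 pos [ 0.552  -0.0879  0.1628] yaw_y 83.87 z [ 0.004 -0.001 -1.   ] F [ 0.4  0.5 -0.8] T [0.04 0.02 0.01] open 50.0 gf 0.0
handle top pred 283 273
239 ............########HHHHHHHHHHHHHHHHHH##########............
242 ............#####HHHHHHHHHHHHHHHHHHHHHH#########............
245 ............#####HHHHHHHHHHHHHHHHHHHHHH########.............
248 ............#####HHHHHHHHHHHHHHHHHHHHHHH#######.............
251 ............#######HHHHHHHHHHHHHHHHHHHH########.............
254 .............##HHHHHHHHHHHHHHHHHHHHHHHHHH######.............
257 .............##HHHHHHHHHHHHHHHHHHHHHHHHH#######.............
260 .............#HHHHHHHHHHHHHHHHHHHHHHHHHHHH####H.............
263 ...............HHHHHHHHHHHHHHHHHHHHHHHHHHHHH................
266 ...............HHHHHHHHHHHHHHHHHHHHHHHHHHHH#................
269 ...............HHHHHHHHHHHHHHHHHHHHHHHHHH###................
272 ...............HHHHHHHHHHHHHHHHHHHHHHHHHHH##................
275 ................HHHHHHHHHHHHHHHHHHHHHHHHH###................
278 ................HHHHHHHHHHHHHHHHHHHHHHHHH###................
281 ................HHHHHHHHHHHHHHHHHHHHHHH###H.................
284 ..................HHHHHHHHHHHHHHHHHH###HH...................
287 ............................................................
290 ............................................................
1 [[524.0, 165.0], [527.0, 153.0], [529.0, 145.0], [530.0, 140.0], [531.0, 134.0]] [[49, 53, 41], [47, 53, 39], [39, 36, 25], [209, 186, 158], [205, 181, 155]]
3 [[402.0, 165.0], [404.0, 153.0], [405.0, 145.0], [405.0, 140.0], [406.0, 134.0]] [[68, 24, 28], [111, 53, 49], [101, 47, 42], [202, 173, 144], [205, 177, 149]]
4 [[341.0, 165.0], [342.0, 153.0], [343.0, 145.0], [343.0, 140.0], [343.0, 134.0]] [[91, 26, 31], [65, 18, 26], [241, 203, 175], [218, 192, 163], [220, 194, 165]]
```

The driver is standing in its socket. Now strip 4.

Call:
move_arm:
  plan: [-0.3, 0.56, 0, 0, 0, 0, -0.6, 1.12, 0, 0, 0, 0, -0.6, 1.12, -0.8, 0, 0, 0, -0.6, 1.12, -1.6, 0, 0, 0, -0.6, 1.12, -2.4, 0, 0, 0, -0.6, 1.12, -2.8, 0, 0, 0, -0.6, 1.12, -2.93, 0, 0, 0, -0.6, 1.12, -2.93, 0, 0, 0, -0.6, 1.12, -2.93, 0, 0, 0]
  grip: 40

```text
time_s: 26.4
eef_pos: [0.5223, -0.0318, 0.0148]
eef_rot: [0.001, 0.053, 0.999, -0.0]
wrist_force: [-0.4, 0.1, 0.4]
opening: 0.465
grasp_force: 0.0
```

Call:
move_arm:
  plan: [0, 0, 0, 0, 0, 0, 0, 0, 0, 0, 0, 0, 0, 0, 0, 0, 0, 0, 0, 0, 0, 0, 0, 0, 0, 0, 0, 0, 0, 0]
  grip: 5

```text
time_s: 27.02
eef_pos: [0.522, -0.0318, 0.0148]
eef_rot: [0.001, 0.053, 0.999, -0.0]
wrist_force: [-1.9, -0.2, 6.3]
opening: 0.193
grasp_force: 58.4
```

```bash
cat >> h.py <<'E'
def tray(c):
    hsv=cv2.cvtColor(c['pixels'],cv2.COLOR_RGB2HSV)
    m=np.zeros(hsv.shape[:2],np.uint8); q=hsv[190:300,80:232]
    m[190:300,80:232]=((q[...,0]>8)&(q[...,0]<25)&(q[...,1]>70))*255
    t=np.zeros_like(m); t[190:300,80:232]=((q[...,0]>80)&(q[...,0]<135)&(q[...,1]>15))*255
    t=cv2.morphologyEx(t,cv2.MORPH_OPEN,np.ones((3,3)))
    cs,_=cv2.findContours(t,cv2.RETR_EXTERNAL,cv2.CHAIN_APPROX_NONE); k=max(cs,key=cv2.contourArea)
    h=cv2.convexHull(k); f=np.zeros_like(m); cv2.fillConvexPoly(f,h,255); f=cv2.erode(f,np.ones((9,9)))
    r=cv2.bitwise_and(m,f)
    out=[]
    for mm,z in ((t,.022),(r,.051)):
        cs,_=cv2.findContours(mm,cv2.RETR_EXTERNAL,cv2.CHAIN_APPROX_NONE); k=max(cs,key=cv2.contourArea)
        w=np.array([onz(c,u,v,z)[:2] for u,v in k[:,0]],np.float32); out.append(cv2.minAreaRect(w))
    print('tray',out[0]); print('rail',out[1]); return out
E
python3 - <<'E'
from h import *
st(); tray(cam('top','t1'))
E
```

```text
t 27.02 pos [ 0.522  -0.0318  0.0148] yaw_y 83.88 z [ 0.002 -0.    -1.   ] F [-1.9 -0.2  6.3] T [ 0.01  0.21 -0.  ] open 16.4 gf 58.4
tray ((0.44943398237228394, 0.30298471450805664), (0.1939241737127304, 0.18486079573631287), 80.72649383544922)
rail ((0.4507776200771332, 0.3067980408668518), (0.11894502490758896, 0.008825261145830154), 80.76103210449219)
```

Call:
move_arm:
  plan: [-0.1, 0.01, 0.01, 0, 0, 0, -0.3, 0.03, 0.01, 0, 0, 0, -0.5, 0.05, 0.01, 0, 0, 0, -0.7, 0.075, 0.01, 0, 0, 0, -0.9, 0.095, 0.02, 0, 0, 0, -1.0, 0.1, 0.3, 0, 0, 0, -1.1, 0.2, 0.9, 0, 0, 0, -1.3, 0.8, 1.5, 0, 0, 0]

```text
time_s: 28.08
eef_pos: [0.4552, 0.008, 0.089]
eef_rot: [-0.001, 0.055, 0.999, 0.0]
wrist_force: [0.6, 1.0, -0.9]
opening: 0.19
grasp_force: 58.6
```

```bash
python3 - <<'E'
from h import *
o=st(); c=cam('wrist','k4'); p=np.array(o['eef_pos'])
b=c['pixels'][:,:,::-1]; u,v=proj(c,p).astype(int); print(u,v)
cv2.imwrite('pics/k4z.png',b)
h=cv2.cvtColor(c['pixels'],cv2.COLOR_RGB2HSV)
for vv in range(v-40,v+60,6): print(vv,''.join('#' if h[vv,a,2]<120 and h[vv,a,1]>90 else '.' for a in range(u-60,u+60,2)))
E
```

```text
t 28.07 pos [0.4552 0.008  0.089 ] yaw_y 83.74 z [-0.002  0.    -1.   ] F [ 0.6  1.  -0.9] T [-0.05 -0.02  0.05] open 16.3 gf 58.6
277 277
237 ....................................................#######.
243 ........................................................####
249 ....................................................##......
255 .................................................##.........
261 ............................................................
267 ............................................................
273 ............................................................
279 .....................###################....................
285 .....................###################....................
291 ....................####################....................
297 .....................###################....................
303 .....................###################....................
309 .....................###################....................
315 .....................###################....................
321 .....................###################....................
327 ....................#####################...................
333 ......................###################...................
```

Strip 4 is held, with the dark block centred under the fingers at rows 279–333. I'll carry it to the tray.

Call:
move_arm:
  plan: [-0.4, 1.2, 0, 0, 0, -0.056, -0.8, 2.4, 0, 0, 0, -0.056, -1.2, 3.6, 0, 0, 0, -0.056, -1.62, 4.7, 0, 0, 0, -0.056, -1.62, 5.0, 0, 0, 0, -0.056, -1.62, 5.0, -0.7, 0, 0, -0.056, -1.62, 5.0, -1.3, 0, 0, -0.056, -1.62, 5.0, -1.6, 0, 0, -0.056, -1.62, 5.0, -1.66, 0, 0, -0.056, -1.62, 5.0, -1.66, 0, 0, -0.056]

```text
time_s: 29.38
eef_pos: [0.3759, 0.2583, 0.0063]
eef_rot: [0.0, 0.082, 0.997, 0.0]
wrist_force: [-0.9, 0.3, 0.9]
opening: 0.188
grasp_force: 58.7
```

Call:
move_arm:
  plan: [0, 0, 0, 0, 0, 0, 0, 0, 0, 0, 0, 0, 0, 0, 0, 0, 0, 0, 0, 0, 0.5, 0, 0, 0, 0, 0, 1.6, 0, 0, 0, 0, -0.6, 1.6, 0, 0, 0, 1.0, -1.8, 1.6, 0, 0, 0.056]
  grip: 36

```text
time_s: 30.25
eef_pos: [0.4142, 0.1809, 0.0865]
eef_rot: [0.0, 0.051, 0.999, 0.0]
wrist_force: [0.9, 0.7, 0.6]
opening: 0.42
grasp_force: 0.0
```

```bash
cat >> h.py <<'E'
def strips(c,T,yaw):
    e=np.array([np.cos(yaw),np.sin(yaw)]);n=np.array([-e[1],e[0]])
    h=cv2.cvtColor(c['pixels'],cv2.COLOR_RGB2HSV); v=h[...,2]
    m=np.zeros(v.shape,np.uint8)
    poly=np.array([proj(c,[*(T+a*e+b*n),.005]) for a,b in ((-.09,-.095),(.09,-.095),(.09,.095),(-.09,.095))]).astype(np.int32)
    cv2.fillConvexPoly(m,poly,1); m&=(v<80).astype(np.uint8)
    k,l,s,ce=cv2.connectedComponentsWithStats(m)
    for i in range(1,k):
        if s[i,4]>15:
            d=onz(c,*ce[i],.006)[:2]-T; print('blob tray xy',np.round([d@e,d@n],3),s[i])
E
python3 - <<'E'
from h import *
st(); c=cam('top','t2'); r=tray(c)[1]; strips(c,np.array(r[0]),np.radians(r[2]-90))
E
```

```text
t 30.25 pos [0.4142 0.1809 0.0865] yaw_y 84.2 z [ 0.001  0.001 -1.   ] F [0.9 0.7 0.6] T [ 0.03 -0.03 -0.  ] open 35.8 gf 0.0
tray ((0.41287797689437866, 0.26529279351234436), (0.2797434329986572, 0.24546638131141663), 80.75177001953125)
rail ((0.328124076128006, 0.22460955381393433), (0.09451007097959518, 0.03710879758000374), 89.45563507080078)
blob tray xy [-0.003  0.07 ] [171 254  24  67 460]
blob tray xy [-0.005 -0.076] [224 254  11  67 261]
blob tray xy [ 0.08  -0.082] [228 254   9   8  28]
blob tray xy [-0.074 -0.043] [212 313  12   6  31]
```

Call:
move_arm:
  plan: [0.7, -1.0, 0, 0, 0, 0, 1.3, -2.0, 0, 0, 0, 0, 1.9, -3.0, 0, 0, 0, 0, 2.27, -3.26, 0, 0, 0, 0, 2.27, -3.26, -0.4, 0, 0, 0, 2.27, -3.26, -0.9, 0, 0, 0, 2.27, -3.26, -1.3, 0, 0, 0, 2.27, -3.26, -1.37, 0, 0, 0, 2.27, -3.26, -1.37, 0, 0, 0]
  grip: 40

```text
time_s: 31.42
eef_pos: [0.529, 0.0175, 0.0176]
eef_rot: [0.0, 0.053, 0.999, -0.0]
wrist_force: [-0.1, -0.3, 1.0]
opening: 0.473
grasp_force: 0.0
```

Call:
move_arm:
  plan: [0, 0, 0, 0, 0, 0, 0, 0, 0, 0, 0, 0, 0, 0, 0, 0, 0, 0, 0, 0, 0, 0, 0, 0, 0, 0, 0, 0, 0, 0]
  grip: 5

```text
time_s: 32.05
eef_pos: [0.5297, 0.0173, 0.0185]
eef_rot: [0.001, 0.053, 0.999, -0.0]
wrist_force: [-2.4, 0.5, 6.4]
opening: 0.191
grasp_force: 58.5
```

```bash
python3 - <<'E'
from h import *
st(); c=cam('top','t3'); r=tray(c)[1]; strips(c,np.array(r[0]),np.radians(r[2]-90))
E
```

```text
t 32.05 pos [0.5297 0.0173 0.0185] yaw_y 83.88 z [ 0.002 -0.    -1.   ] F [-2.4  0.5  6.4] T [0.04 0.24 0.01] open 16.3 gf 58.5
tray ((0.44932425022125244, 0.3029720187187195), (0.19398169219493866, 0.1846694052219391), 80.71513366699219)
rail ((0.4507776200771332, 0.3067980408668518), (0.11894502490758896, 0.008825261145830154), 80.76103210449219)
blob tray xy [-0.047 -0.058] [187 255   8  18  75]
```

The tray has not moved, and strip 4 lies at tray (-47,-58) mm. Now I'll draw strip 3.

Call:
move_arm:
  plan: [-0.1, 0.01, 0.01, 0, 0, 0, -0.3, 0.03, 0.01, 0, 0, 0, -0.5, 0.05, 0.01, 0, 0, 0, -0.7, 0.075, 0.01, 0, 0, 0, -0.95, 0.1, 0.02, 0, 0, 0, -1.05, 0.11, 0.3, 0, 0, 0, -1.1, 0.2, 0.9, 0, 0, 0, -1.3, 0.8, 1.4, 0, 0, 0, -1.3, 0.8, 1.4, 0, 0, 0]

```text
time_s: 33.22
eef_pos: [0.4631, 0.0586, 0.0883]
eef_rot: [0.001, 0.052, 0.999, 0.0]
wrist_force: [-0.4, 0.1, -0.9]
opening: 0.19
grasp_force: 58.6
```

Call:
move_arm:
  plan: [-0.4, 1.2, 0, 0, 0, -0.056, -0.8, 2.4, 0, 0, 0, -0.056, -1.2, 3.6, 0, 0, 0, -0.056, -1.58, 4.8, 0, 0, 0, -0.056, -1.58, 5.2, 0, 0, 0, -0.056, -1.58, 5.2, -0.7, 0, 0, -0.056, -1.58, 5.2, -1.3, 0, 0, -0.056, -1.58, 5.2, -1.6, 0, 0, -0.056, -1.58, 5.2, -1.64, 0, 0, -0.056, -1.58, 5.2, -1.64, 0, 0, -0.056]

```text
time_s: 34.48
eef_pos: [0.3851, 0.3172, 0.0055]
eef_rot: [0.0, 0.081, 0.997, 0.0]
wrist_force: [0.4, 0.4, 0.4]
opening: 0.188
grasp_force: 58.7
```

```bash
python3 - <<'E'
from h import *
st(); print(ctrl.get_obs()['q'].round(2) if hasattr(ctrl.get_obs()['q'],'round') else ctrl.get_obs()['q'])
E
```

```text
t 34.48 pos [0.3851 0.3172 0.0055] yaw_y 80.65 z [ 0. -0. -1.] F [0.4 0.4 0.4] T [0.03 0.06 0.04] open 16.1 gf 58.7
[ 0.45  0.35  1.93 -0.    0.86 -0.96]
```

Call:
move_arm:
  plan: [0, 0, 0, 0, 0, 0, 0, 0, 0, 0, 0, 0, 0, 0, 0, 0, 0, 0, 0, 0, 0.5, 0, 0, 0, 0, 0, 1.6, 0, 0, 0, 0.6, -0.8, 1.6, 0, 0, 0.056, 1.2, -1.6, 1.6, 0, 0, 0.056, 1.8, -2.5, 1.6, 0, 0, 0.056, 2.5, -3.4, 1.6, 0, 0, 0.056, 3.05, -4.0, 1.6, 0, 0, 0.056]
  grip: 38

```text
time_s: 35.72
eef_pos: [0.5387, 0.1153, 0.0857]
eef_rot: [0.0, 0.054, 0.999, -0.0]
wrist_force: [-0.3, 0.9, -0.0]
opening: 0.442
grasp_force: 0.0
```

Call:
move_arm:
  plan: [0, 0, 0, 0, 0, 0, 0, 0, -0.4, 0, 0, 0, 0, 0, -0.9, 0, 0, 0, 0, 0, -1.3, 0, 0, 0, 0, 0, -1.36, 0, 0, 0, 0, 0, -1.36, 0, 0, 0]
  grip: 40

```text
time_s: 36.48
eef_pos: [0.5371, 0.118, 0.0176]
eef_rot: [-0.0, 0.053, 0.999, 0.0]
wrist_force: [0.1, -0.2, 0.7]
opening: 0.468
grasp_force: 0.0
```

Call:
move_arm:
  plan: [0, 0, 0, 0, 0, 0, 0, 0, 0, 0, 0, 0, 0, 0, 0, 0, 0, 0, 0, 0, 0, 0, 0, 0, 0, 0, 0, 0, 0, 0]
  grip: 5

```text
time_s: 37.1
eef_pos: [0.538, 0.1176, 0.0184]
eef_rot: [0.001, 0.053, 0.999, 0.0]
wrist_force: [-2.3, 0.8, 5.7]
opening: 0.19
grasp_force: 58.6
```

```bash
python3 - <<'E'
from h import *
st(); c=cam('top','t4'); r=tray(c)[1]; strips(c,np.array(r[0]),np.radians(r[2]-90))
E
```

```text
t 37.1 pos [0.538  0.1176 0.0184] yaw_y 83.88 z [ 0.002  0.    -1.   ] F [-2.3  0.8  5.7] T [0.22 0.25 0.01] open 16.2 gf 58.6
tray ((0.4477660357952118, 0.27733948826789856), (0.30217504501342773, 0.26915863156318665), 0.11573193967342377)
rail ((0.5068334341049194, 0.17153412103652954), (0.04083489254117012, 0.04108089581131935), 89.48527526855469)
blob tray xy [0.023 0.038] [204 191   8  40 191]
blob tray xy [ 0.018 -0.053] [231 213  18   7  32]
blob tray xy [-0.05   0.027] [201 236  27  12  71]
blob tray xy [-0.077  0.034] [201 245  18  11 111]
blob tray xy [-0.081 -0.065] [240 247  10   9  41]
```

Call:
move_arm:
  plan: [-0.1, 0.01, 0.01, 0, 0, 0, -0.3, 0.03, 0.01, 0, 0, 0, -0.5, 0.05, 0.01, 0, 0, 0, -0.7, 0.075, 0.01, 0, 0, 0, -0.95, 0.1, 0.02, 0, 0, 0, -1.05, 0.11, 0.3, 0, 0, 0, -1.1, 0, 0.9, 0, 0, 0, -1.3, -0.8, 1.4, 0, 0, 0, -1.3, -1.4, 1.4, 0, 0, 0, -1.3, -1.4, 1.4, 0, 0, 0]

```text
time_s: 38.4
eef_pos: [0.4725, 0.046, 0.0884]
eef_rot: [0.001, 0.055, 0.999, -0.0]
wrist_force: [0.1, -0.2, 0.2]
opening: 0.186
grasp_force: 58.6
```

```bash
python3 - <<'E'
from h import *
st(); c=cam('top','t5'); r=tray(c)[1]; strips(c,np.array(r[0]),np.radians(r[2]-90))
E
```

```text
t 38.4 pos [0.4725 0.046  0.0884] yaw_y 83.73 z [ 0.001 -0.    -1.   ] F [ 0.1 -0.2  0.2] T [ 0.01 -0.    0.04] open 15.9 gf 58.6
tray ((0.44953423738479614, 0.30293768644332886), (0.19398169219493866, 0.18509483337402344), 80.71513366699219)
rail ((0.4507776200771332, 0.3067980408668518), (0.11894502490758896, 0.008825261145830154), 80.76103210449219)
blob tray xy [-0.043  0.001] [169 252   4  15  20]
blob tray xy [-0.047 -0.058] [187 255   8  18  79]
```

Two strips are in the tray, which still hasn't moved. Placing strip 1.

Call:
move_arm:
  plan: [-0.3, 1.2, 0, 0, 0, -0.053, -0.6, 2.4, 0, 0, 0, -0.053, -0.9, 3.6, 0, 0, 0, -0.053, -1.2, 4.8, 0, 0, 0, -0.053, -1.54, 6.0, 0, 0, 0, -0.053, -1.54, 6.61, 0, 0, 0, -0.053, -1.54, 6.61, -0.7, 0, 0, -0.053, -1.54, 6.61, -1.3, 0, 0, -0.053, -1.54, 6.61, -1.65, 0, 0, -0.053, -1.54, 6.61, -1.65, 0, 0, -0.053]

```text
time_s: 39.7
eef_pos: [0.3946, 0.3784, 0.0046]
eef_rot: [-0.001, 0.08, 0.997, -0.0]
wrist_force: [-0.0, 0.1, -1.3]
opening: 0.187
grasp_force: 59.2
```

Call:
move_arm:
  plan: [0, 0, 0, 0, 0, 0, 0, 0, 0, 0, 0, 0, 0, 0, 0, 0, 0, 0, 0, 0, 0.5, 0, 0, 0, 0, 0, 1.6, 0, 0, 0, 0.2, -1.0, 2.2, 0, 0, 0.18, 0.4, -2.2, 2.4, 0, 0, 0.36, 0.6, -3.4, 2.4, 0, 0, 0.54, 0.8, -4.6, 2.4, 0, 0, 0.72, 1.0, -5.8, 2.4, 0, 0, 0.9]
  grip: 36

```text
time_s: 40.95
eef_pos: [0.4418, 0.1139, 0.1253]
eef_rot: [0.001, -0.328, 0.945, -0.0]
wrist_force: [0.2, -0.3, -0.1]
opening: 0.421
grasp_force: 0.0
```

```bash
python3 - <<'E'
from h import *
o=st(); print(np.round(o['q'],2)); c=cam('top','t6'); r=tray(c)[1]; strips(c,np.array(r[0]),np.radians(r[2]-90))
E
```

```text
t 40.95 pos [0.4418 0.1139 0.1253] yaw_y 128.25 z [ 0.001  0.    -1.   ] F [ 0.2 -0.3 -0.1] T [-0.01 -0.05  0.01] open 35.9 gf 0.0
[-0.01  0.04  1.99  0.    1.1  -2.25]
tray ((0.42139172554016113, 0.2685263156890869), (0.2769520580768585, 0.24342110753059387), 83.95440673828125)
rail ((0.3886956572532654, 0.1779642552137375), (0.037506964057683945, 0.05390812084078789), 0.171698659658432)
blob tray xy [-0.045 -0.003] [198 231   9  62 309]
blob tray xy [-0.082  0.003] [187 255   5  18  54]
blob tray xy [0.006 0.02 ] [216 256  12   6  32]
```

Call:
move_arm:
  plan: [0, -0.8, 0, 0, 0, -0.18, 0, -1.6, 0, 0, 0, -0.36, 0, -2.4, 0, 0, 0, -0.54, 0, -2.4, 0, 0, 0, -0.72, 0, -2.4, 0, 0, 0, -0.9, 0, -2.4, 0, 0, 0, -1.08, 0, -2.4, 0, 0, 0, -1.26, 0, -2.4, 0, 0, 0, -1.44, 0, -2.4, 0, 0, 0, -1.62, 0, -2.4, 0, 0, 0, -1.8]

```text
time_s: 42.25
eef_pos: [0.4415, -0.0043, 0.1249]
eef_rot: [0.0, 0.541, 0.841, 0.0]
wrist_force: [0.2, 0.2, 0.3]
opening: 0.423
grasp_force: 0.0
```

```bash
python3 - <<'E'
from h import *
o=st(); c=cam('top','t7'); r=tray(c)[1]; strips(c,np.array(r[0]),np.radians(r[2]-90))
b=brass(c,300,325,180,205); 
h=cv2.cvtColor(c['pixels'],cv2.COLOR_RGB2HSV); T=np.array(r[0])
e=np.radians(r[2]-90); e=np.array([np.cos(e),np.sin(e)]); n=np.array([-e[1],e[0]])
for nm,m in (('red',((h[...,0]<8)|(h[...,0]>172))&(h[...,1]>90)),('green',(h[...,0]>50)&(h[...,0]<85)&(h[...,1]>70))):
    vv,uu=np.nonzero(m); k=(uu>120)&(uu<225)&(vv>195)&(vv<290)
    d=onz(c,uu[k].mean(),vv[k].mean(),.01)[:2]-T; print(nm,k.sum(),np.round([d@e,d@n],3))
E
```

```text
t 42.25 pos [ 0.4415 -0.0043  0.1249] yaw_y 24.43 z [ 0. -0. -1.] F [0.2 0.2 0.3] T [ 0.    0.06 -0.04] open 36.1 gf 0.0
tray ((0.44953790307044983, 0.30287376046180725), (0.19382046163082123, 0.1851016879081726), 80.72649383544922)
rail ((0.4507776200771332, 0.3067980408668518), (0.11894502490758896, 0.008825261145830154), 80.76103210449219)
blob tray xy [-0.047  0.063] [143 247  10  21 113]
blob tray xy [-0.043  0.001] [169 252   4  15  20]
blob tray xy [-0.047 -0.058] [187 255   8  18  80]
red 309 [-0.039 -0.016]
green 32 [ 0.059 -0.035]
```

All three strips are in the tray at x≈-45 mm, with y at about 63, 1 and -58 mm. Next I'll go over the rail with the fingers across it.

Call:
move_arm:
  plan: [0.03, 1.1, 0, 0, 0, -0.15, 0.06, 2.2, 0, 0, 0, -0.3, 0.1, 3.3, 0, 0, 0, -0.45, 0.13, 4.4, 0, 0, 0, -0.588, 0.16, 5.5, 0, 0, 0, -0.588, 0.19, 6.22, 0, 0, 0, -0.588, 0.19, 6.22, -0.6, 0, 0, -0.588, 0.19, 6.22, -0.9, 0, 0, -0.588, 0.19, 6.22, -0.9, 0, 0, -0.588]
  grip: 40

```text
time_s: 43.42
eef_pos: [0.4499, 0.3058, 0.0785]
eef_rot: [-0.001, 0.76, 0.65, -0.002]
wrist_force: [-0.4, -0.1, -0.2]
opening: 0.46
grasp_force: 0.0
```

```bash
python3 - <<'E'
from h import *
o=st(); c=cam('wrist','r1')
h=cv2.cvtColor(c['pixels'],cv2.COLOR_RGB2HSV)
u,v=proj(c,[.4508,.3068,.051]); print(u,v)
m=((h[...,0]>8)&(h[...,0]<25)&(h[...,1]>70)).astype(np.uint8); m[:120]=0
ends=[proj(c,[.4508+s*.06*.161,.3068+s*.06*.987,.051]) for s in (-1,1)]; print(ends)
n,l,s,ce=cv2.connectedComponentsWithStats(m)
i=l[int(v),int(u)]; print(i,s[i],ce[i])
for vv in range(int(v)-60,int(v)+20,10): 
    uu=np.nonzero(l[vv]==i)[0]; 
    if len(uu): print(vv,uu.min(),uu.max(), onz(c,(uu.min()+uu.max())/2,vv,.051))
E
```

```text
t 43.42 pos [0.4499 0.3058 0.0785] yaw_y -8.85 z [-0.003 -0.001 -1.   ] F [-0.4 -0.1 -0.2] T [-0.02 -0.06 -0.02] open 39.3 gf 0.0
279.8322252893113 250.16813388003047
[array([278.83718796, 340.9629193 ]), array([281.04631622, 139.38522915])]
25 [ 269  138   19  202 3343] [277.81812743 234.88004786]
190 270 287 [0.45527248 0.34064778 0.051     ]
200 270 286 [0.45419036 0.33534708 0.051     ]
210 270 286 [0.45334931 0.32990463 0.051     ]
220 270 286 [0.45249202 0.3243572  0.051     ]
230 270 286 [0.45161804 0.31870169 0.051     ]
240 270 286 [0.45072686 0.31293494 0.051     ]
250 270 285 [0.44954582 0.30709555 0.051     ]
260 270 285 [0.44861597 0.30109661 0.051     ]
```

The rail runs at columns 270–286, centred between the fingers, and its ends match the estimate. I'll lower, grip and lift gently.

Call:
move_arm:
  plan: [0, 0.01, -0.3, 0, 0, 0, 0, 0.01, -0.7, 0, 0, 0, 0, 0.01, -0.95, 0, 0, 0, 0, 0.01, -1.04, 0, 0, 0, 0, 0.01, -1.04, 0, 0, 0]

```text
time_s: 44.1
eef_pos: [0.4511, 0.3071, 0.0278]
eef_rot: [-0.0, 0.76, 0.65, -0.0]
wrist_force: [0.0, -0.4, -0.3]
opening: 0.467
grasp_force: 0.0
```

Call:
move_arm:
  plan: [0, 0, 0, 0, 0, 0, 0, 0, 0, 0, 0, 0, 0, 0, 0, 0, 0, 0, 0, 0, 0, 0, 0, 0, 0, 0, 0, 0, 0, 0, 0, 0, 0, 0, 0, 0]
  grip: 0

```text
time_s: 44.85
eef_pos: [0.4514, 0.3074, 0.0286]
eef_rot: [0.0, 0.76, 0.65, 0.001]
wrist_force: [-1.6, 0.2, 5.9]
opening: 0.105
grasp_force: 60.3
```

Call:
move_arm:
  plan: [0, 0, 0.1, 0, 0, 0, 0, 0, 0.25, 0, 0, 0, 0, 0, 0.5, 0, 0, 0, 0, 0, 0.5, 0, 0, 0, 0, 0, 0.5, 0, 0, 0, 0, 0, 0.5, 0, 0, 0]

```text
time_s: 45.6
eef_pos: [0.4507, 0.3069, 0.0525]
eef_rot: [-0.0, 0.76, 0.65, -0.0]
wrist_force: [-0.4, -0.7, -5.4]
opening: 0.106
grasp_force: 58.7
```

```bash
python3 - <<'E'
from h import *
o=st(); print(np.round(o['q'],2)); c=cam('wrist','r2'); s=cam('scene','sc2')
b=np.hstack([cv2.resize(c['pixels'],(400,300)),cv2.resize(s['pixels'],(400,300))])[:,:,::-1]
cv2.imwrite('pics/r2b.png',b)
E
```

```text
t 45.6 pos [0.4507 0.3069 0.0525] yaw_y -8.87 z [-0.001 -0.    -1.   ] F [-0.4 -0.7 -5.4] T [ 0.02  0.   -0.  ] open 9.0 gf 58.7
[0.38 0.35 1.8  0.   0.99 0.53]
```

View pics/r2b.png

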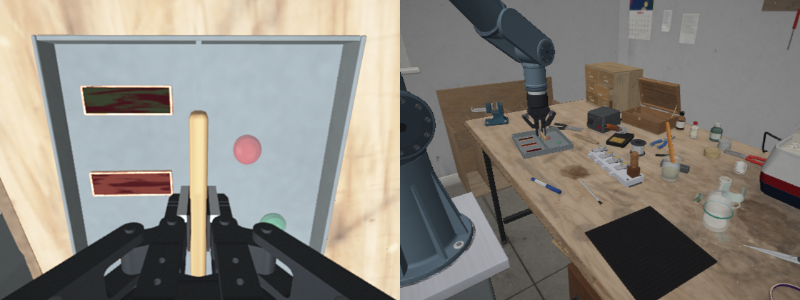

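The tray is lifted and level: wrist load 5.4 N with almost no moment, strips and jewels lying inside, driver upright in its socket. I'll carry it to the mat.

Call:
move_arm:
  plan: [0, 0, 0.3, 0, 0, 0, -0.1, 0, 0.7, 0, 0, 0.01, -0.25, -0.2, 1.1, 0, 0, 0.02, -0.4, -0.6, 1.3, 0, 0, 0.03, -0.5, -1.2, 1.3, 0, 0, 0.04, -0.6, -1.9, 1.3, 0, 0, 0.05, -0.6, -2.6, 1.3, 0, 0, 0.06, -0.6, -3.3, 1.3, 0, 0, 0.06, -0.6, -4.0, 1.3, 0, 0, 0.06, -0.6, -4.7, 1.3, 0, 0, 0.06]

```text
time_s: 46.95
eef_pos: [0.4214, 0.071, 0.119]
eef_rot: [0.001, 0.74, 0.673, 0.001]
wrist_force: [0.3, 0.1, -5.6]
opening: 0.102
grasp_force: 58.8
```

Call:
move_arm:
  plan: [0, -0.7, 0, 0, 0, 0, 0, -1.4, 0, 0, 0, 0, 0, -2.1, 0, 0, 0, 0, 0, -2.8, 0, 0, 0, 0, 0, -3.5, 0, 0, 0, 0, 0, -4.2, 0, 0, 0, 0, 0, -4.9, 0, 0, 0, 0, 0, -5.6, 0, 0, 0, 0, 0, -6.2, 0, 0, 0, 0, 0, -6.7, 0, 0, 0, 0]

```text
time_s: 48.2
eef_pos: [0.4212, -0.2645, 0.1188]
eef_rot: [0.001, 0.74, 0.673, 0.0]
wrist_force: [-0.4, -0.2, -5.0]
opening: 0.101
grasp_force: 58.8
```

Call:
move_arm:
  plan: [0, -0.4, 0, 0, 0, 0, 0, -0.7, 0, 0, 0, 0, 0, -0.9, 0, 0, 0, 0, 0, -1.05, 0, 0, 0, 0, 0, -1.05, 0, 0, 0, 0, 0, -1.05, 0, 0, 0, 0]

```text
time_s: 48.95
eef_pos: [0.421, -0.3148, 0.1177]
eef_rot: [-0.0, 0.74, 0.673, 0.0]
wrist_force: [0.4, 0.3, -5.8]
opening: 0.102
grasp_force: 58.8
```

```bash
python3 - <<'E'
from h import *
o=st(); p=np.array(o['eef_pos']); print('to mat', (np.array([.4207,-.3157])-p[:2])/.05)
c=cam('wrist','m1'); h=cv2.cvtColor(c['pixels'],cv2.COLOR_RGB2HSV)
m=((h[...,2]<75)&(h[...,1]>90)).astype(np.uint8); n,l,s,ce=cv2.connectedComponentsWithStats(m); print([(s[i].tolist()) for i in range(1,n) if s[i,4]>300])
E
```

```text
t 48.95 pos [ 0.421  -0.3148  0.1177] yaw_y -5.41 z [-0.     0.001 -1.   ] F [ 0.4  0.3 -5.8] T [ 0.01 -0.02  0.02] open 8.7 gf 58.8
to mat [-0.00591632 -0.01726762]
[[122, 123, 114, 9, 387], [119, 129, 118, 29, 1809]]
```

Call:
move_arm:
  plan: [0, -0.02, -0.4, 0, 0, 0, 0, -0.02, -0.9, 0, 0, 0, 0, -0.02, -1.3, 0, 0, 0, 0, -0.02, -1.55, 0, 0, 0, 0, -0.02, -1.64, 0, 0, 0, 0, -0.02, -1.69, 0, 0, 0, 0, -0.02, -1.72, 0, 0, 0, 0, -0.02, -1.72, 0, 0, 0]

```text
time_s: 50.0
eef_pos: [0.4212, -0.3167, 0.0322]
eef_rot: [0.0, 0.74, 0.673, -0.0]
wrist_force: [0.5, -0.2, -4.6]
opening: 0.1
grasp_force: 58.9
```

Call:
move_arm:
  plan: [0, 0, 0, 0, 0, 0, 0, 0, 0, 0, 0, 0, 0, 0, 0, 0, 0, 0, 0, 0, 0, 0, 0, 0, 0, 0, 0.4, 0, 0, 0, 0, 0, 1.0, 0, 0, 0, 0, 0, 1.8, 0, 0, 0, 0, 1.0, 2.8, 0, 0, 0, 0, 2.2, 3.4, 0, 0, 0, 0, 2.2, 3.4, 0, 0, 0]
  grip: 36

```text
time_s: 51.25
eef_pos: [0.4218, -0.2047, 0.2042]
eef_rot: [0.002, 0.739, 0.674, 0.0]
wrist_force: [-0.2, -0.7, -0.4]
opening: 0.423
grasp_force: 0.0
```

Call:
move_arm:
  plan: [0, 1.2, 0, 0, 0, 0, 0, 2.4, 0, 0, 0, 0, 0, 3.6, 0, 0, 0, 0, 0, 4.8, 0, 0, 0, 0, 0, 6.0, 0, 0, 0, 0, 0, 7.0, 0, 0, 0, 0, 0, 7.0, 0, 0, 0, 0]

```text
time_s: 52.12
eef_pos: [0.4205, 0.1461, 0.2013]
eef_rot: [-0.0, 0.738, 0.675, -0.0]
wrist_force: [0.1, 0.2, 0.3]
opening: 0.424
grasp_force: 0.0
```

```bash
python3 - <<'E'
from h import *
st(); c=cam('top','t9'); h=cv2.cvtColor(c['pixels'],cv2.COLOR_RGB2HSV)
t=np.zeros(h.shape[:2],np.uint8); q=h[200:305,340:450]
t[200:305,340:450]=((q[...,0]>85)&(q[...,0]<130)&(q[...,1]>15)&(q[...,2]>75))*255
t=cv2.morphologyEx(t,cv2.MORPH_OPEN,np.ones((3,3)))
r=np.zeros_like(t); r[225:275,370:425]=((h[225:275,370:425,0]>8)&(h[225:275,370:425,0]<25)&(h[225:275,370:425,1]>70)&(h[225:275,370:425,2]>120))*255
R_=None
for mm,z in ((t,.025),(r,.054)):
    cs,_=cv2.findContours(mm,cv2.RETR_EXTERNAL,cv2.CHAIN_APPROX_NONE); k=max(cs,key=cv2.contourArea)
    w=np.array([onz(c,u,v,z)[:2] for u,v in k[:,0]],np.float32); R_=cv2.minAreaRect(w); print(R_)
strips(c,np.array(R_[0]),np.radians(R_[2]-90))
u,v=proj(c,[.581,-.0872,.106]).astype(int); q=h[v-12:v+12,u-12:u+12]; m=(q[...,0]<18)&(q[...,1]>100)&(q[...,2]>125)
vv,uu=np.nonzero(m); print('driver top px',uu.mean()+u-12,vv.mean()+v-12,'pred',u,v, 'at start:')
h0=cv2.cvtColor(load('top0')['pixels'],cv2.COLOR_RGB2HSV)[v-12:v+12,u-12:u+12]; m=(h0[...,0]<18)&(h0[...,1]>100)&(h0[...,2]>125); vv,uu=np.nonzero(m); print(uu.mean()+u-12,vv.mean()+v-12)
E
```

```text
t 52.12 pos [0.4205 0.1461 0.2013] yaw_y -5.13 z [-0.001  0.    -1.   ] F [0.1 0.2 0.3] T [-0.02  0.05 -0.03] open 36.2 gf 0.0
((0.4222263991832733, -0.312991738319397), (0.19164086878299713, 0.18851220607757568), 84.45014190673828)
((0.4215852618217468, -0.31672269105911255), (0.11418795585632324, 0.009192344732582569), 84.4383316040039)
blob tray xy [-0.048  0.061] [370 257   7  21 122]
blob tray xy [-0.042 -0.   ] [394 260   5  17  29]
blob tray xy [-0.045 -0.059] [414 261   6  19  96]
driver top px 316.0 190.8181818181818 pred 315 190 at start:
315.8709677419355 190.70967741935485
```

The tray is centred and square on the mat with the strips in it, and the driver is where it stood at the start. Handing in.

```bash
python3 -c "
from bench import ctrl
print(ctrl.hand_in())"
```

```text
the job is handed in; nothing more can be done
None
```

The job is handed in, though no verdict came back: the three strips present (1, 3 and 4; clamp 2 was empty) were unclamped and laid in the tray, the driver is upright in its socket, and the tray stands on the mat within about 2 mm of its middle and square to it.

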